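# Isolate the antenna test rail, load its bayonet modules, power up and lock

### The job

Load the antenna modules that stand on the bench onto the grey test rail, with the rail isolated meanwhile: draw the yellow locking pin out of the isolator box, park it upright in the notch behind the box, then pull the red knob fully out. Push each module all the way down into a free socket and turn it clockwise (seen from above) to its stop, so that it is locked and stands square to the rail; when all are locked, push the knob fully home and put the pin fully back into its bore to lock the knob, leaving the other things on the bench where they are.

Things in the scene. Friction and masses are not known exactly. Their poses are not given: they have to be found in the camera images.
- rail: fixed grey test rail, 84 mm deep (own x), 262 mm long (own y), top plate 30 mm above the bench, three equal bayonet sockets in a row. Origin: centre of its underside; its front (-x) has coax jacks. Each socket starts empty; a module locked in it has its own x axis along the rail's x axis (within a few degrees, either way round)
- socket_1 (a point): centre of the rim of the socket at the rail's own +y end, 54 mm above the bench. Socket: aluminium ring, bore 43 mm, outside 65 mm, 24 mm tall, floor 22 mm under the rim. Two slots 11 mm wide run down through the ring from the rim on opposite sides; their common line lies 60 degrees counter-clockwise (from above) from the rail's x axis; white dots on the foot mark them
- socket_2 (a point): the same, middle socket, 85 mm from each neighbour. Below a lip 7.5 mm thick each slot turns clockwise into a chamber 14.5 mm high that ends in a stop. A module goes in with its stud in line with the slots until its flange rests on the rim (module origin 20 mm below this point), then turns clockwise about 60 degrees until the stud meets the stop
- socket_3 (a point): the same, socket at the rail's own -y end. A module has about 1.5 mm play all round in its socket; friction alone keeps it from turning back
- antenna_a: antenna module, 82 mm tall, 0.25 kg, may be absent (None). Brass spigot below, 40 mm diameter, 20 mm long, foot tapered to 34 mm; aluminium flange 68 mm diameter from 20 to 25 mm above the underside; ivory housing 44 x 44 mm, flats square to its own x and y, from 25 to 80 mm; green board with copper patch on top. Origin: centre of the underside, z up
- antenna_b: like antenna_a. All modules: one steel cross stud through the spigot along the module's own x, 8 mm thick, 58 mm over its round ends, centre 7 mm above the underside; two white marks on the flange show its direction; a half turn makes no difference. They stand upright on the bench, studs roughly towards and away from the robot
- antenna_c: like antenna_a. Grip a module by its housing across two opposite flats, finger tips above the flange; it may get knocked aside on the bench
- isolator: fixed grey isolator box 70 x 70 mm, 50 mm tall. Origin: centre of its underside; own -x is the front with the red knob, own +x the back with the aluminium plate that has the parking notch
- knob (a joint): travel of the red knob in m: 0 = fully home, 0.022 = fully out; it comes out along the box's own -x. A spring detent holds it at either end; about 8 N carries it over the middle, then it snaps to the end. While the locking pin is in its bore it passes through the knob's shaft and the knob moves less than 4 mm
- knob_grip (a point): middle of the red knob, a cylinder 32 mm in diameter and 30 mm long along the box's x axis, centre 32 mm above the bench; at home its inner face stands 20 mm off the box's front; moves with the knob. It can be pinched across the box's y from above
- bore_mouth (a point): mouth of the pin's vertical bore in the middle of the box's top, 50 mm above the bench; bore 13 mm wide with a small chamfer, 45 mm deep; it crosses the knob's shaft, so the pin goes in fully only while the knob is home
- notch_seat (a point): place of the pin's axis when parked, at the plate's top (50 mm above the bench), 54 mm behind the box's centre. Plate 6 mm thick, free below; the notch is a slot 13 mm wide, closed 6 mm from the seat on the box's -y side, open on its +y side, where the plate ends 22 mm from the seat; lips 3 mm high beside the open end (17 to 22 mm) keep the collar in. Enter from above or from the open side
- locking_pin: steel locking pin, 72 mm long, 0.06 kg: shank 10 mm diameter, 42 mm long, tapered foot; dark collar 22 mm diameter, 4 mm thick; yellow grip 24 mm diameter from 46 to 72 mm above the foot. Origin: lower end of the shank, z towards the grip. Starts (and ends) in the bore, collar on the box (origin 8 mm above the bench); parked, collar on the plate, same height
- parts_case: fixed obstacle: blue open parts case, 142 x 206 mm, walls 40 mm high, its clear lid standing up at the back to 168 mm above the bench; origin under its centre. Carry things over it higher than that
- board_vice: fixed obstacle: small blue vice, 100 x 200 mm, 60 mm tall, origin near the centre of its underside
- carton: fixed obstacle: brown carton, 251 x 324 mm, 101 mm tall, origin under its centre
- solder_spool: bystander: solder spool, 54 mm across, 40 mm tall, origin under its centre
- attenuator: bystander: black finned attenuator 20 x 58 x 20 mm, origin under its centre
- screwdriver: bystander: red-handled screwdriver, 168 mm long along its y, origin under its centre
- tower_array: bystander: four-sided printed tower 69 x 64 x 80 mm, origin under its centre

How it is judged:
By the outcome, as a careful person would: the job done as asked, in the order asked, and still so for the second after the job is handed in, with the robot touching nothing.
Of antenna_a, antenna_b, antenna_c only 2 to 3 are there at a start; the rules pass over those that are not, and their reading is None.
At some moment in a run one of antenna_c may be knocked a few centimetres aside while the robot is not near it.
It also fails if it takes over 200 s, if anything falls off the work surface, if the arm or the gripper's body presses on something with over 40 N, if the wrist force passes 120 N, or if a joint passes its speed limit or range.

### The arm

A 6-joint arm with a two-finger parallel gripper is mounted at the origin on a cart in front of the work surface, level with it; the furniture and walls round the work are solid. World frame = base frame: x ahead of the robot, y to its left, z up, the work surface at z = 0. Lengths are in mm, angles in rad, forces in N, time in s.
With the tool pointing down it reaches from about 350 to 925 mm from the base axis. Payload 6.4 kg.
Tool frame: the origin (TCP) lies at the very end of the fingers, on their centre line; the grasp point (between the pads) lies 19 mm behind it (robot.grip_depth is the distance from the TCP to the grasp point, in mm); x points along the fingers, z is the direction in which the jaws open and shut, and the axes are right-handed (so a half turn about x gives the same grasp; the last joint's range is limited). The gripper opens to 85 mm and grips with 20 to 120 N. Pads are 22 mm wide; open, the fingers measure 114 mm over their backs; the gripper's body (76 mm by 85 mm) begins 54 mm behind the grasp point. The pads swing forward as they close: fully open they stand 13 mm farther back than shut.
Start: joints at [0.943, 0.245, 1.558, -0, 1.339, -0.174], TCP at [284.949, 584.225, 231.29] pointing down, gripper open.
Joint ranges: [-3.13, 3.13], [-1.02, 2.26], [0.13, 2.54], [-0.95, 4.09], [0.21, 2.88], [-2.74, 2.74]. Speed limits (rad/s): [2.57, 2.57, 3.14, 3.14, 3.14, 3.14].

### API

Orientations are given as a unit quaternion [x, y, z, w].
In Python, from plant import robot gives the robot as it stands. The module is installed in compiled form; this text tells all that it offers.
- The arm moves only by the tool arm_command, never from a script. Its argument "rows" is one flat list of numbers, 6 for each row, row after row: the shift along the tool's x, y, z in cm, then the turn, a rotation vector about the tool's x, y, z in rad. A call has 1 to 10 rows; each row shifts and turns the pose as measured when the row begins, along the tool's axes as they then stand; what a row does not reach is not made up. A row lasts 1/8 s, in which the tool goes at most 62.5 mm and 10.7 degrees, less where a joint would pass 70% of its speed; a pose out of reach is approached as far as the arm can. A call is refused whole if a number of a shift passes 6.25 or a number of a turn 0.188, either way. A call with a gripper value outside its range is refused whole. "grip" is the finger opening in cm, from 0 to 8.54, set as the call begins (left out, the last holds). The fingers move at their own pace and stop on an object; "newtons" is the grip in N (left out, the last holds). Time passes only in rows, so rows that do not move let the fingers close. It gives the time, the measured TCP pose, the force and the opening at its end, in the units of the state.
- robot.observe(): the state, without advancing time (a new reading comes with each control period).
- robot.camera(name): name is "side" or "top" or "wrist"; returns a dict with "frame" (384x512x3 uint8, red, green, blue), "depth" (384x512 float32, mm along the optical axis (not along the pixel's ray), 0 where there is no reading), "mtx" (3x3 intrinsics, pixels), "eye" and "rotation" of the camera in the world; the wrist camera has in their place "tool_from_camera" (4x4, takes a point from camera to tool coordinates, whose origin is the TCP and whose axes are the tool frame's). Camera axes: x right, y down, z forward; pixel columns grow to the right and rows downward; lengths in mm; the calibration is good to about 2 mm. A picture is of the moment at which its call begins: read the wrist's pose just before it.
- robot.hand_in(): hands the job in, once; it reports no verdict.
The state is a dict: "clock": time; "joints": joint angles; "qvel": joint speeds; "joint_torque": joint torques, N m; "position": TCP position; "tcp_rot": TCP orientation; "contact_force": force on the tool from outside, world axes, zero at the start; "torque": the same for the moment, N m; "width": opening from 0.0 (shut) to 1.0 (fully open).
Only numpy, scipy, OpenCV 4.12 (cv2) and the standard library are available. Lean on these libraries where they do the work, as an engineer would, in place of code of your own. Each camera call takes 0.05 s, during which the arm holds its last target.

## Working session

There is one attempt and no reset: what is moved stays moved. The work goes in short steps, Python scripts to look and compute and a tool call to move; the robot and the scene stay as the last step left them, time stands still between calls to the robot, and variables do not carry over. Pictures are saved under pics/ and viewed, and the job is handed in when it is done.

Besides the shell and the picture viewer there is one more tool, called after "Request:" as name(argument=value, ...) on one line, values as JSON. arm_command: Moves the arm, as the interface text tells. Its arguments: {"type":"object","properties":{"rows":{"type":"array","items":{"type":"number"}},"grip":{"type":"number"},"newtons":{"type":"number"}},"required":["rows"]}

```bash
mkdir -p pics; ls; cat > h.py <<'E'
import numpy as np, cv2
from scipy.spatial.transform import Rotation as R
from plant import robot
def snap(n,fn):
    o=robot.observe(); c=robot.camera(n)
    cv2.imwrite('pics/'+fn+'.png',c['frame'][:,:,::-1])
    if n=='wrist':
        T=np.eye(4);T[:3,:3]=R.from_quat(o['tcp_rot']).as_matrix();T[:3,3]=o['position']
        M=T@np.array(c['tool_from_camera']);c['eye']=M[:3,3];c['rotation']=M[:3,:3]
    return c
def cloud(c):
    d=c['depth'];K=np.array(c['mtx']);v,u=np.mgrid[:d.shape[0],:d.shape[1]]
    p=np.stack([(u-K[0,2])/K[0,0]*d,(v-K[1,2])/K[1,1]*d,d],-1)
    w=p@np.array(c['rotation']).T+np.array(c['eye']); w[d==0]=np.nan
    return w
def ray(c,u,v,z):
    K=np.array(c['mtx']);d=np.array(c['rotation'])@np.array([(u-K[0,2])/K[0,0],(v-K[1,2])/K[1,1],1])
    e=np.array(c['eye']);return e+d*(z-e[2])/d[2]
E
python3 - <<'E'
from h import *
print(robot.observe())
for n in ['side','top','wrist']:
    c=snap(n,n+'0'); print(n,c['eye'],np.round(c['rotation'],3).tolist(),c['mtx'])
    if n=='wrist':print(c['tool_from_camera'])
E
```

```text
pics
{'clock': 0.0, 'joints': array([ 9.42920123e-01,  2.45832967e-01,  1.55902950e+00,  5.12494402e-07,
        1.33866239e+00, -1.74105444e-01]), 'qvel': array([ 1.18077076e-03, -2.43848354e-04,  2.39460449e-03, -1.18611232e-03,
        7.50329724e-05,  1.71996680e-03]), 'joint_torque': array([ 1.17786400e-03, -4.29504991e+01, -3.26129401e+01, -1.06867021e-04,
        5.19532754e-03,  1.23973578e-05]), 'position': array([284.59895923, 583.76494649, 230.15989662]), 'tcp_rot': array([-0.37496977,  0.60029087,  0.37445773,  0.59902417]), 'contact_force': array([ 0.0263161 ,  0.53730993, -0.05950843]), 'torque': array([-0.02853611, -0.01506959, -0.00366337]), 'width': 0.9994419402954993}
side [629.9291875  943.91193055 865.71534681] [0.049, 0.91, -0.412, -0.018] [[365.53263913   0.         250.73724282]
 [  0.         365.53263913 191.20438366]
 [  0.           0.           1.        ]]
top [ 384.01536144   45.17203352 1478.11701786] [-0.699, 0.713, -0.051, 0.039] [[465.13491008   0.         257.47864146]
 [  0.         465.13491008 190.6812841 ]
 [  0.           0.           1.        ]]
wrist [221.68421368 613.77656463 372.9395817 ] [[0.438, 0.866, 0.241], [0.899, -0.421, -0.119], [-0.001, 0.269, -0.963]] [[294.30315895   0.         257.13531049]
 [  0.         294.30315895 191.07427416]
 [  0.           0.           1.        ]]
[[-5.56073869e-04 -2.69119519e-01  9.63106627e-01 -1.42663203e+02]
 [ 6.72101329e-04 -9.63106659e-01 -2.69119140e-01  6.97821494e+01]
 [ 9.99999620e-01  4.97655122e-04  7.16434033e-04 -8.99760567e-01]
 [ 0.00000000e+00  0.00000000e+00  0.00000000e+00  1.00000000e+00]]
```

```bash
python3 - <<'E'
s=open('h.py').read()
s=s.replace("    return c\ndef cloud","    else: c['rotation']=R.from_quat(c['rotation']).as_matrix()\n    return c\ndef cloud")
open('h.py','w').write(s)
E
```

```text
(no output)
```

View pics/top0.png

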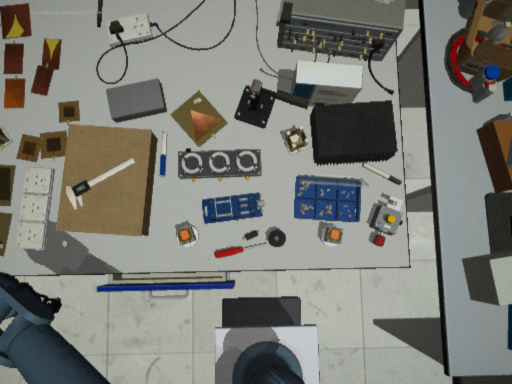

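View pics/side0.png

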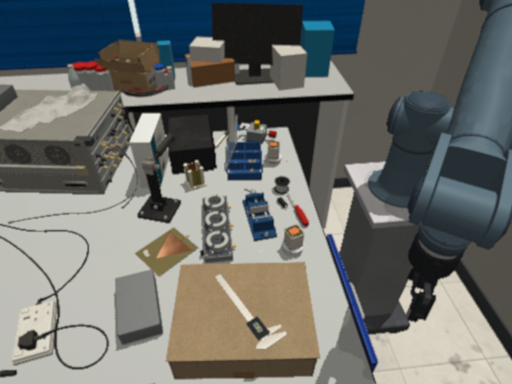

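View pics/wrist0.png

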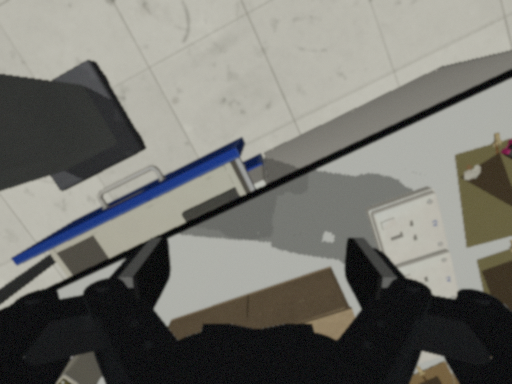

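```bash
python3 - <<'E'
from h import *
c=snap('top','top1'); f=c['frame'][:,:,::-1]
cv2.imwrite('pics/t_a.png',cv2.resize(f[120:265,160:300],None,fx=4,fy=4,interpolation=cv2.INTER_CUBIC))
cv2.imwrite('pics/t_b.png',cv2.resize(f[120:265,270:410],None,fx=4,fy=4,interpolation=cv2.INTER_CUBIC))
np.save('top.npy',cloud(c))
w=cloud(c)
for u,v in [(186,235),(333,234),(190,163),(219,161),(247,160),(391,219),(380,240),(294,138),(328,198),(232,207),(120,170)]:
    print(u,v,np.round(w[v,u],1))
E
```

```text
186 235 [433.1 234.5  84. ]
333 234 [ 427.2 -205.    81.4]
190 163 [661.3 228.9  29.2]
219 161 [665.4 137.2  32.3]
247 160 [667.3  48.9  30.9]
391 219 [ 469.1 -384.7   74.1]
380 240 [ 406.9 -355.8   45.2]
294 138 [ 742.1 -104.7    5.7]
328 198 [ 541.  -202.2   35.7]
232 207 [516.4  97.3  59.2]
120 170 [630.1 428.7 100.6]
```

View pics/t_a.png

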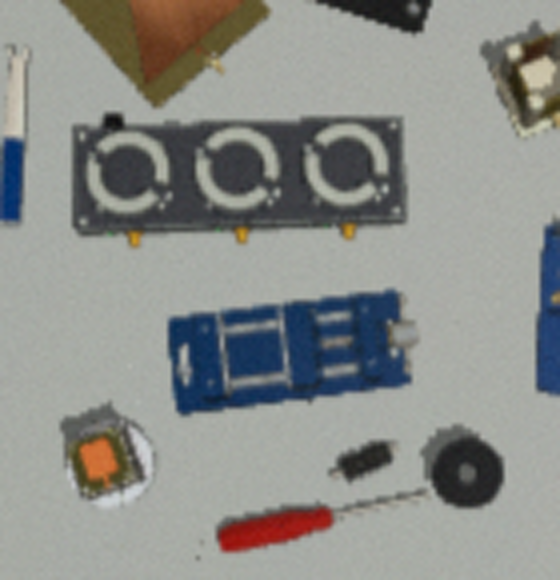

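View pics/t_b.png

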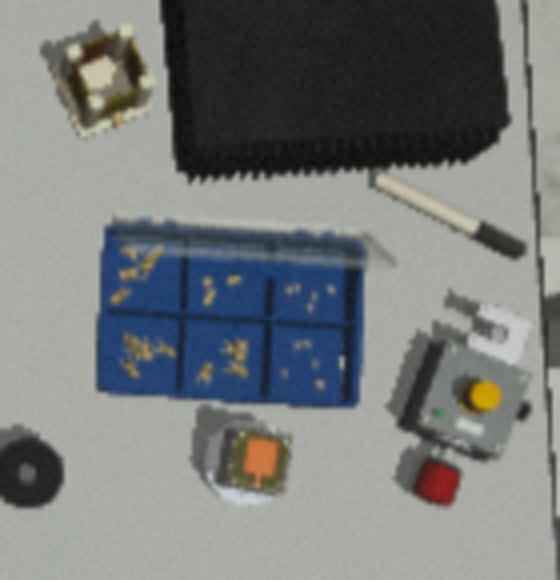

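```bash
cat >> h.py <<'E'
def go(x,y,z,yaw,quiet=False):
    """shift in tool axes (cm), and turn to tool-down with jaw axis z at yaw (deg, mod nothing)"""
    o=robot.observe();M=R.from_quat(o['tcp_rot']).as_matrix();p=o['position']
    a=np.deg2rad(yaw);zt=np.array([np.cos(a),np.sin(a),0]);xt=np.array([0,0,-1.]);yt=np.cross(zt,xt)
    T=np.stack([xt,yt,zt],1)
    rv=R.from_matrix(M.T@T).as_rotvec()
    cur=np.rad2deg(np.arctan2(M[1,2],M[0,2]))
    print('t',round(o['clock'],2),'pos',np.round(p,1),'yaw',round(cur,1),'tilt',np.round(np.rad2deg(np.arccos(-M[2,0])),2),'j6',round(o['joints'][5],2),'w',round(o['width']*85.4,1),'F',np.round(o['contact_force'],1))
    print('shift cm (tool now)',np.round(M.T@(np.array([x,y,z])-p)/10,2),'in target frame',np.round(T.T@(np.array([x,y,z])-p)/10,2),'turn',np.round(rv,3))
E
python3 - <<'E'
from h import *
go(550,100,330,0);go(420,-330,330,0)
E
```

```text
t 0.2 pos [284.8 583.9 230.6] yaw 64.0 tilt 0.07 j6 -0.17 w 85.8 F [-0.2 -0.2 -0.1]
shift cm (tool now) [ -9.91 -45.05 -31.88] in target frame [ -9.94 -48.39  26.52] turn [ 1.117e+00 -1.000e-03  0.000e+00]
t 0.2 pos [284.8 583.9 230.6] yaw 64.0 tilt 0.07 j6 -0.17 w 85.8 F [-0.2 -0.2 -0.1]
shift cm (tool now) [ -9.86 -52.22 -76.22] in target frame [ -9.94 -91.39  13.52] turn [ 1.117e+00 -1.000e-03  0.000e+00]
```

```bash
python3 - <<'E'
from h import *
go(520,250,330,64)
# tool axes at yaw64
a=np.deg2rad(64);z=np.array([np.cos(a),np.sin(a),0]);x=np.array([0,0,-1.]);y=np.cross(z,x);T=np.stack([x,y,z])
P=[np.array(p,float) for p in [(520,250,330),(490,-150,330),(390,-330,330)]]
for p,q in zip(P,P[1:]): print(np.round(T@(q-p)/10,2))
E
```

```text
t 0.2 pos [284.8 583.9 230.6] yaw 64.0 tilt 0.07 j6 -0.17 w 85.8 F [-0.2 -0.2 -0.1]
shift cm (tool now) [ -9.93 -35.78 -19.71] in target frame [ -9.94 -35.78 -19.7 ] turn [-0.    -0.001 -0.   ]
[  0.   -14.84 -37.27]
[  0.     1.1  -20.56]
```

Request:
arm_command(rows=[-2,-4.5,-2.5,0,0,0,-2,-4.5,-2.5,0,0,0,-2,-4.5,-2.5,0,0,0,-2,-4.5,-2.5,0,0,0,-2,-4.5,-2.5,0,0,0,0,-4.5,-2.5,0,0,0,0,-4.5,-2.5,0,0,0,0,-4.5,-2.5,0,0,0], grip=8.54)

```text
clock: 1.2
position: [525.7, 238.6, 332.6]
tcp_rot: [-0.378, 0.599, 0.376, 0.598]
contact_force: [1.2, -0.3, -0.3]
width: 0.998
```

Request:
arm_command(rows=[0,-2,-5,0,0,0,0,-2,-5,0,0,0,0,-2,-5,0,0,0,0,-2,-5,0,0,0,0,-2,-5,0,0,0,0,-2,-5,0,0,0,0,-2,-5,0,0,0,0,0,-5.5,0,0,0,0,0,-5.5,0,0,0])

```text
clock: 2.33
position: [450.6, -252.1, 332.7]
tcp_rot: [-0.378, 0.599, 0.376, 0.597]
contact_force: [1.0, -1.1, 0.4]
width: 0.997
```

```bash
python3 - <<'E'
from h import *
go(390,-330,330,64)
E
```

```text
t 2.33 pos [ 450.6 -252.1  332.7] yaw 64.4 tilt 0.22 j6 -1.85 w 85.1 F [ 1.  -1.1  0.4]
shift cm (tool now) [ 0.31  2.11 -9.64] in target frame [ 0.27  2.04 -9.66] turn [ 0.008 -0.004  0.   ]
```

```bash
python3 - <<'E'
from h import *
go(445,-375,330,64)
E
```

```text
t 2.33 pos [ 450.6 -252.1  332.7] yaw 64.4 tilt 0.22 j6 -1.85 w 85.1 F [ 1.  -1.1  0.4]
shift cm (tool now) [  0.32  -4.79 -11.33] in target frame [  0.27  -4.88 -11.29] turn [ 0.008 -0.004  0.   ]
```

Request:
arm_command(rows=[0,-1.6,-3.8,0,0,0,0,-1.6,-3.8,0,0,0,0,-1.6,-3.8,0,0,0,0,0,0,0,0,0])

```text
clock: 2.82
position: [441.3, -382.3, 332.3]
tcp_rot: [-0.376, 0.6, 0.375, 0.598]
contact_force: [0.7, -0.1, -0.3]
width: 1.002
```

```bash
python3 - <<'E'
from h import *
go(445,-375,330,64)
c=snap('wrist','w1'); np.savez('w1.npz',w=cloud(c),f=c['frame'],eye=c['eye'],rot=c['rotation'],mtx=c['mtx'])
E
```

```text
t 2.83 pos [ 441.3 -382.3  332.3] yaw 64.1 tilt 0.19 j6 -2.02 w 85.6 F [ 0.7 -0.1 -0.3]
shift cm (tool now) [ 0.22 -0.01  0.82] in target frame [ 0.23 -0.01  0.82] turn [ 0.001 -0.003 -0.   ]
```

View pics/w1.png

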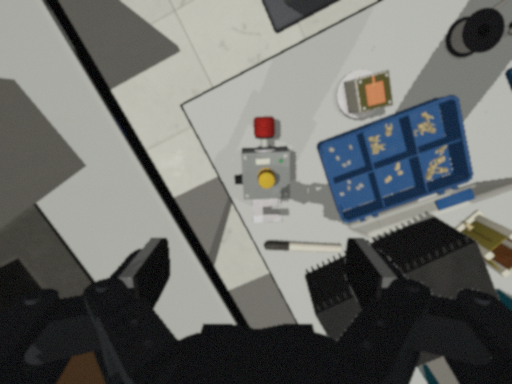

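```bash
cat > meas.py <<'E'
from h import *
def iso(c,pinz=80):
    w=cloud(c);f=c['frame'];h=cv2.cvtColor(f,cv2.COLOR_RGB2HSV)
    def cen(m):
        n,l,s,ce=cv2.connectedComponentsWithStats(m.astype(np.uint8))
        i=1+np.argmax(s[1:,4]);return l==i,ce[i],s[i]
    yel=(abs(h[...,0].astype(int)-24)<6)&(h[...,1]>180)&(h[...,2]>120)
    m,ce,s=cen(yel); print('yellow',np.round(ce,1),s, 'ray',np.round(ray(c,*ce,pinz),1),'med z',np.nanmedian(w[m][:,2]))
    t=m&(w[...,2]>pinz-8);print('  cloud top centroid',np.round(np.nanmean(w[t],0),1),t.sum())
    red=((h[...,0]<6)|(h[...,0]>174))&(h[...,1]>150)&(h[...,2]>60)
    m,ce,s=cen(red); q=w[m];print('red',np.round(ce,1),s,'z',np.nanpercentile(q[:,2],[50,95]))
    q=q[q[:,2]>30]; print('  red mid',np.round(np.nanmean(q,0),1),'ray48',np.round(ray(c,*ce,46),1))
    return w,h
E
python3 - <<'E'
from meas import *
d=np.load('w1.npz');c=dict(frame=d['f'],eye=d['eye'],rotation=d['rot'],mtx=d['mtx']); 
w=d['w']
import meas; meas.cloud=lambda c:w
iso(c)
# box top plane
r=w[120:230,225:310].reshape(-1,3)
t=r[(abs(r[:,2]-50)<4)]
print(len(t),t.mean(0)); 
print(cv2.minAreaRect(t[:,:2].astype(np.float32)))
m=(abs(w[...,2]-50)<4); v=np.zeros(m.shape,np.uint8);v[m]=255
cv2.imwrite('pics/boxtop.png',cv2.resize(v[100:250,210:330],None,fx=4,fy=4,interpolation=0))
f=d['f'][:,:,::-1];cv2.imwrite('pics/boxrgb.png',cv2.resize(f[100:250,210:330],None,fx=4,fy=4,interpolation=cv2.INTER_CUBIC))
print(np.nanmedian(w[60:80,230:250,2]))
E
```

```text
yellow [266.2 178.2] [260 172  13  14 137] ray [ 465.9 -382.1   80. ] med z 79.90596145922905
  cloud top centroid [ 466.1 -382.    79.7] 135
red [263.9 127. ] [255 118  19  19 344] z [46.33284453 48.62807162]
  red mid [ 404.5 -355.5   45.7] ray48 [ 404.4 -355.5   46. ]
2664 [ 473.32701091 -385.5382233    50.03151616]
((465.8294982910156, -382.2701416015625), (69.80130004882812, 153.76011657714844), 65.5949935913086)
-778.045061526289
```

View pics/boxtop.png

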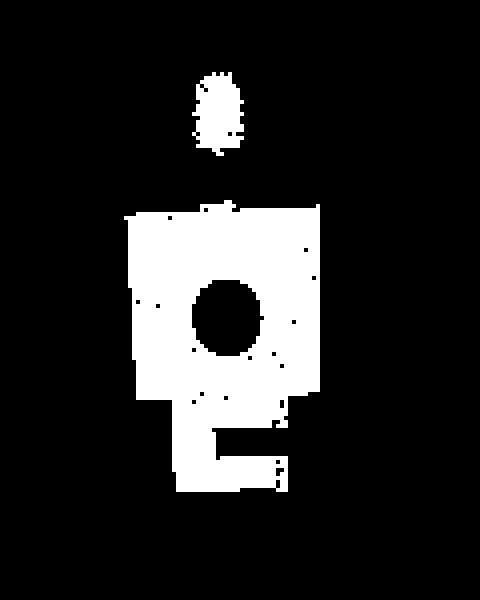

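View pics/boxrgb.png

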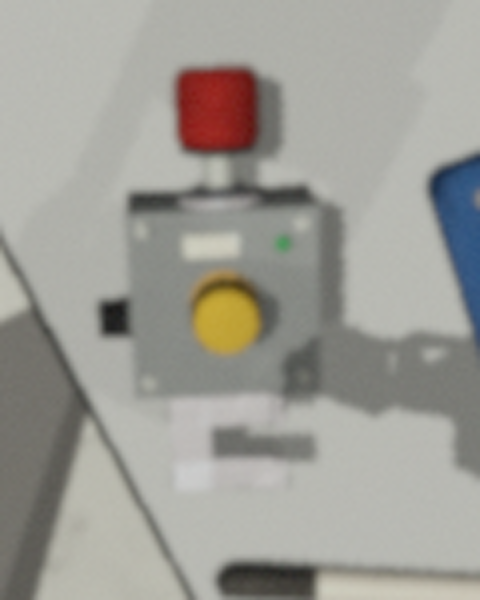

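```bash
python3 - <<'E'
from h import *
go(466,-382,100,66)
E
```

```text
t 2.88 pos [ 441.6 -381.1  332.3] yaw 64.2 tilt 0.16 j6 -2.02 w 85.6 F [-0.7 -0.3 -0.2]
shift cm (tool now) [23.23 -2.24  1.04] in target frame [23.23 -2.26  0.9 ] turn [-0.032 -0.003 -0.001]
```

Request:
arm_command(rows=[5.5,-1.1,0.5,-0.032,0,0,5.5,-1.1,0.5,0,0,0,5.5,0,0,0,0,0,5.5,0,0,0,0,0,1.2,0,0,0,0,0,0,0,0,0,0,0], grip=6)

```text
clock: 3.62
position: [470.2, -377.4, 99.5]
tcp_rot: [-0.39, 0.592, 0.384, 0.591]
contact_force: [0.8, -0.5, 0.7]
width: 0.699
```

```bash
python3 - <<'E'
from h import *
go(466,-382,57,66)
E
```

```text
t 3.62 pos [ 470.2 -377.4   99.5] yaw 66.4 tilt 0.49 j6 -2.02 w 59.7 F [ 0.8 -0.5  0.7]
shift cm (tool now) [ 4.25  0.23 -0.57] in target frame [ 4.25  0.19 -0.59] turn [ 0.007 -0.005  0.007]
```

Request:
arm_command(rows=[0,0.2,-0.6,0.007,-0.005,0.007,2,0,0,0,0,0,0,0,0,0,0,0])

```text
clock: 4.0
position: [468.2, -385.1, 84.4]
tcp_rot: [-0.388, 0.593, 0.382, 0.593]
contact_force: [-0.3, 0.3, -0.2]
width: 0.698
```

```bash
python3 - <<'E'
from h import *
go(466,-382,57,66)
c=snap('wrist','w2')
E
```

```text
t 4.0 pos [ 468.2 -385.1   84.4] yaw 66.0 tilt 0.53 j6 -2.03 w 59.6 F [-0.3  0.3 -0.2]
shift cm (tool now) [2.74 0.35 0.2 ] in target frame [2.74 0.33 0.19] turn [ 0.    -0.004  0.008]
```

View pics/w2.png

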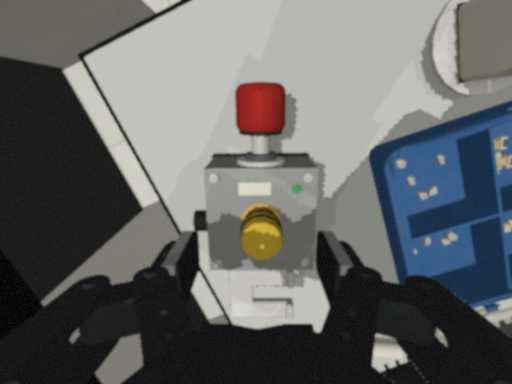

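Request:
arm_command(rows=[0.7,0.3,0.2,0,-0.004,0.008,1.6,0,0,0,0,0,0.4,0,0,0,0,0,0,0,0,0,0,0])

```text
clock: 4.55
position: [467.1, -382.9, 57.0]
tcp_rot: [-0.386, 0.593, 0.384, 0.593]
contact_force: [1.0, -0.4, 0.9]
width: 0.702
```

```bash
python3 - <<'E'
from h import *
go(466,-382,57,66)
E
```

```text
t 4.55 pos [ 467.1 -382.9   57. ] yaw 66.0 tilt 0.15 j6 -2.03 w 59.9 F [ 1.  -0.4  0.9]
shift cm (tool now) [0.   0.14 0.04] in target frame [0.   0.14 0.04] turn [ 0.    -0.001  0.002]
```

Request:
arm_command(rows=[0,0.1,0,0,0,0,0,0,0,0,0,0,0,0,0,0,0,0,0,0,0,0,0,0,0,0,0,0,0,0], grip=1.5, newtons=50)

```text
clock: 5.18
position: [466.5, -382.8, 57.7]
tcp_rot: [-0.387, 0.593, 0.384, 0.593]
contact_force: [-0.7, 0.9, -0.9]
width: 0.265
```

```bash
python3 - <<'E'
from h import *
go(466,-382,110,66)
E
```

```text
t 5.17 pos [ 466.5 -382.8   57.7] yaw 66.0 tilt 0.22 j6 -2.03 w 22.6 F [-0.7  0.9 -0.9]
shift cm (tool now) [-5.23  0.05  0.04] in target frame [-5.23  0.07  0.05] turn [ 0.    -0.001  0.004]
```

Gripped (22.6 mm). Lift out.

Request:
arm_command(rows=[-1,0,0,0,0,0,-1.5,0,0,0,0,0,-1.5,0,0,0,0,0,-1.5,0,0,0,0,0,0,0,0,0,0,0])

```text
clock: 5.8
position: [467.1, -383.4, 118.4]
tcp_rot: [-0.388, 0.593, 0.383, 0.593]
contact_force: [-0.2, -0.1, -0.2]
width: 0.262
```

```bash
python3 - <<'E'
from h import *
# seat = pin start + 54 ox, +2 oy
ox=np.array([.9135,-.407]);oy=np.array([.407,.9135])
t=np.array([466.5,-382.8])+54*ox+2*oy;print(t)
go(*t,112,66)
snap('wrist','w3')
E
```

```text
[ 516.643 -402.951]
t 5.8 pos [ 467.1 -383.4  118.4] yaw 66.0 tilt 0.41 j6 -2.03 w 22.3 F [-0.2 -0.1 -0.2]
shift cm (tool now) [ 0.68 -5.32  0.23] in target frame [ 0.64 -5.32  0.23] turn [ 0.    -0.003  0.007]
```

View pics/w3.png

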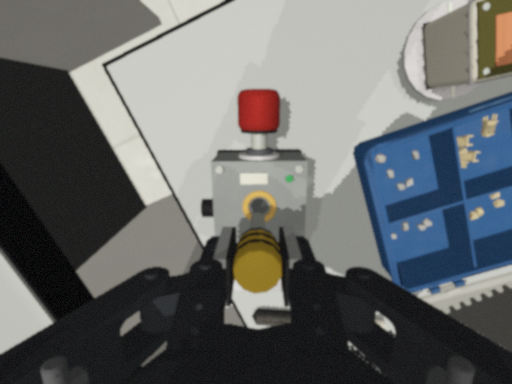

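Request:
arm_command(rows=[0,-2,0.1,0,-0.003,0.007,0,-2,0.1,0,0,0,0,-1.2,0,0,0,0,0,0,0,0,0,0])

```text
clock: 6.35
position: [514.7, -401.4, 114.8]
tcp_rot: [-0.383, 0.594, 0.388, 0.593]
contact_force: [-0.4, 0.2, -0.2]
width: 0.262
```

```bash
python3 - <<'E'
from h import *
go(516.6,-403,118,66)
snap('wrist','w4')
E
```

```text
t 6.35 pos [ 514.7 -401.4  114.8] yaw 66.0 tilt 0.43 j6 -1.99 w 22.4 F [-0.4  0.2 -0.2]
shift cm (tool now) [-0.32 -0.23 -0.07] in target frame [-0.32 -0.24 -0.07] turn [-0.     0.003 -0.007]
```

View pics/w4.png

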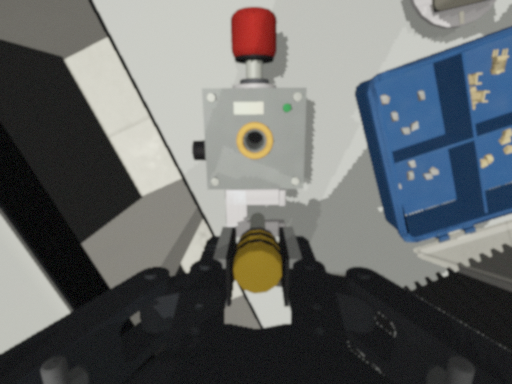

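```bash
python3 - <<'E'
from h import *
c=snap('wrist','w5');f=c['frame'];w=cloud(c);h=cv2.cvtColor(f,cv2.COLOR_RGB2HSV)
b=(h[...,2]<70);b[:,:235]=0;b[:,275:]=0;b[:115]=0;b[165:]=0
v,u=np.nonzero(b);print(len(u),u.mean(),v.mean(),ray(c,u.mean(),v.mean(),50))
b=(abs(h[...,0].astype(int)-22)<8)&(h[...,1]>130);b[180:]=0
b=b.astype(np.uint8);cs,_=cv2.findContours(b,0,2);k=max(cs,key=cv2.contourArea);(x,y),r=cv2.minEnclosingCircle(k);print(x,y,r,ray(c,x,y,50))
t=w[(abs(w[...,2]-50)<4)];t=t[np.hypot(t[:,0]-475,t[:,1]+385)<90]
m=(abs(w[...,2]-50)<4);m[:80]=0;m[230:]=0;m[:,:190]=0;m[:,320:]=0
print(cv2.minAreaRect(w[m][:,:2].astype(np.float32)))
# plate section
ox=np.array([.9135,-.407]);oy=np.array([.407,.9135])
E
```

```text
169 253.68639053254438 139.37278106508876 [ 467.65350967 -383.55087834   50.        ]
254.29335021972656 140.81353759765625 17.030101776123047 [ 468.73534176 -383.57076818   50.        ]
((482.3206481933594, -389.252197265625), (70.30196380615234, 103.86579895019531), 66.42118072509766)
```

Request:
arm_command(rows=[0,-0.25,-0.05,0,0.003,-0.007,0,0,0,0,0,0])

```text
clock: 6.7
position: [515.4, -402.2, 114.5]
tcp_rot: [-0.385, 0.593, 0.385, 0.593]
contact_force: [0.7, -0.4, -0.8]
width: 0.258
```

```bash
python3 - <<'E'
from h import *
go(517,-403,105,66)
E
```

```text
t 6.7 pos [ 515.4 -402.2  114.5] yaw 66.0 tilt 0.05 j6 -1.99 w 22.0 F [ 0.7 -0.4 -0.8]
shift cm (tool now) [ 0.95 -0.18 -0.01] in target frame [ 0.95 -0.18 -0.01] turn [-0.001  0.    -0.001]
```

Request:
arm_command(rows=[0,-0.2,0,0,0,0,0.5,0,0,0,0,0,0,0,0,0,0,0])

```text
clock: 7.08
position: [517.0, -403.0, 109.2]
tcp_rot: [-0.384, 0.593, 0.385, 0.593]
contact_force: [-0.2, 0.1, -0.1]
width: 0.259
```

```bash
python3 - <<'E'
from h import *
go(517,-403,105,66)
E
```

```text
t 7.08 pos [ 517.  -403.   109.2] yaw 65.9 tilt 0.06 j6 -1.99 w 22.1 F [-0.2  0.1 -0.1]
shift cm (tool now) [ 0.42 -0.   -0.  ] in target frame [ 0.42 -0.   -0.  ] turn [-0.001  0.    -0.001]
```

Foot is ~59 mm; lower to below the plate.

Request:
arm_command(rows=[0.6,0,0,0,0,0,0.6,0,0,0,0,0,0.6,0,0,0,0,0,0,0,0,0,0,0])

```text
clock: 7.58
position: [516.7, -402.7, 89.3]
tcp_rot: [-0.384, 0.593, 0.386, 0.593]
contact_force: [0.4, -0.4, -0.9]
width: 0.261
```

```bash
python3 - <<'E'
from h import *
go(517,-403,57.7,66)
snap('wrist','w6');snap('side','s6')
E
```

```text
t 7.58 pos [ 516.7 -402.7   89.3] yaw 65.9 tilt 0.12 j6 -1.99 w 22.3 F [ 0.4 -0.4 -0.9]
shift cm (tool now) [ 3.16 -0.05 -0.02] in target frame [ 3.16 -0.04 -0.02] turn [-0.001  0.001 -0.002]
```

View pics/w6.png

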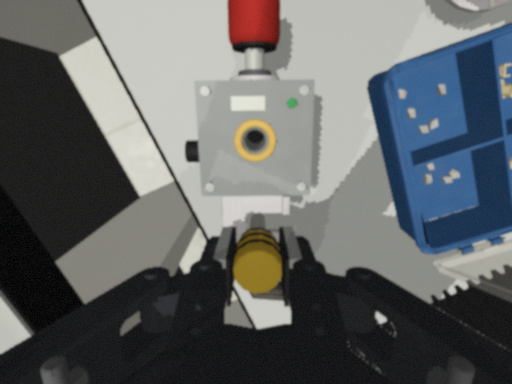

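Request:
arm_command(rows=[0.9,0,0,0,0,0,0.9,0,0,0,0,0,0.8,0,0,0,0,0,0.4,0,0,0,0,0,0,0,0,0,0,0])

```text
clock: 8.3
position: [516.9, -403.0, 57.8]
tcp_rot: [-0.384, 0.593, 0.385, 0.593]
contact_force: [0.1, 0.0, -0.9]
width: 0.265
```

```bash
python3 - <<'E'
from h import *
go(517,-403,57.7,66)
E
```

```text
t 8.3 pos [ 516.9 -403.    57.8] yaw 65.9 tilt 0.07 j6 -1.99 w 22.7 F [ 0.1  0.  -0.9]
shift cm (tool now) [ 0.01 -0.01  0.  ] in target frame [ 0.01 -0.01  0.  ] turn [-0.001  0.    -0.001]
```

Request:
arm_command(rows=[0.1,0,-0.2,0,0,0,0,0,0,0,0,0])

```text
clock: 8.55
position: [516.8, -405.0, 57.9]
tcp_rot: [-0.385, 0.593, 0.385, 0.593]
contact_force: [0.0, -0.4, 0.4]
width: 0.262
```

Request:
arm_command(rows=[0,0,0,0,0,0,0,0,0,0,0,0,0,0,0,0,0,0], grip=5)

```text
clock: 8.93
position: [516.9, -405.6, 58.5]
tcp_rot: [-0.385, 0.593, 0.384, 0.593]
contact_force: [0.4, 0.4, -0.3]
width: 0.587
```

Request:
arm_command(rows=[-2,0,0,0,0,0,-4,0,0,0,0,0,-3,0,0,0,0,0,0,0,0,0,0,0])

```text
clock: 9.43
position: [517.4, -406.2, 155.1]
tcp_rot: [-0.386, 0.593, 0.383, 0.593]
contact_force: [-0.3, 0.5, -0.1]
width: 0.585
```

```bash
python3 - <<'E'
from meas import *
ox=np.array([.9135,-.407]);oy=np.array([.407,.9135])
k=np.array([467,-383])-70*ox;print('knob',k)
go(*k,140,66)
c=snap('wrist','w7');iso(c)
E
```

```text
knob [ 403.055 -354.51 ]
t 9.43 pos [ 517.4 -406.2  155.1] yaw 65.9 tilt 0.27 j6 -1.99 w 50.0 F [-0.3  0.5 -0.1]
shift cm (tool now) [ 1.46 12.56  0.06] in target frame [ 1.51 12.55  0.07] turn [-0.001 -0.002  0.004]
yellow [257.8 208.7] [248 203  22  12 168] ray [ 522.4 -408.8   80. ] med z 80.11930556998323
  cloud top centroid [ 522.4 -408.8   80.1] 168
red [258.4  37.3] [ 241   17   36   41 1327] z [46.02321668 48.35170968]
  red mid [ 405.4 -356.2   45.4] ray48 [ 405.4 -356.2   46. ]
```

View pics/w7.png

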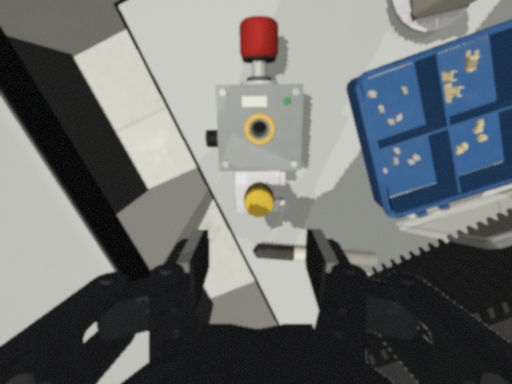

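Request:
arm_command(rows=[0,4.2,0,0,0,0,0,4.2,0,0,0,0,0,4.1,0,0,0,0,4,0,0,0,0,0,3,0,0,0,0,0,0,0,0,0,0,0], grip=6)

```text
clock: 10.22
position: [395.6, -348.6, 74.3]
tcp_rot: [-0.381, 0.594, 0.388, 0.593]
contact_force: [0.4, -0.9, -1.0]
width: 0.705
```

```bash
python3 - <<'E'
from meas import *
go(404,-355,14,66)
c=snap('wrist','w8')
E
```

```text
t 10.22 pos [ 395.6 -348.6   74.3] yaw 65.9 tilt 0.54 j6 -2.09 w 60.2 F [ 0.4 -0.9 -1. ]
shift cm (tool now) [ 6.02 -1.08 -0.27] in target frame [ 6.03 -1.03 -0.24] turn [-0.001  0.004 -0.008]
```

View pics/w8.png

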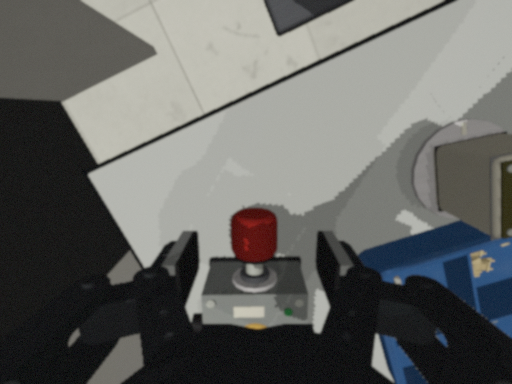

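Request:
arm_command(rows=[1,-1.05,-0.25,0,0.004,-0.008,2,0,0,0,0,0,2,0,0,0,0,0,1,0,0,0,0,0,0,0,0,0,0,0])

```text
clock: 10.9
position: [410.0, -361.2, 17.6]
tcp_rot: [-0.39, 0.593, 0.38, 0.594]
contact_force: [-1.2, -0.9, 0.8]
width: 0.702
```

```bash
python3 - <<'E'
from meas import *
go(404,-355,14,66)
E
```

```text
t 10.9 pos [ 410.  -361.2   17.6] yaw 66.0 tilt 0.78 j6 -2.08 w 59.9 F [-1.2 -0.9  0.8]
shift cm (tool now) [0.35 0.81 0.33] in target frame [0.36 0.8  0.33] turn [-0.    -0.006  0.012]
```

Request:
arm_command(rows=[0,0.8,0.3,0,-0.006,0.012,0,0,0,0,0,0])

```text
clock: 11.15
position: [404.3, -355.8, 18.9]
tcp_rot: [-0.386, 0.593, 0.384, 0.593]
contact_force: [0.3, 0.6, -0.0]
width: 0.701
```

```bash
python3 - <<'E'
from meas import *
go(404,-355,14,66)
E
```

```text
t 11.15 pos [ 404.3 -355.8   18.9] yaw 66.0 tilt 0.11 j6 -2.08 w 59.9 F [ 0.3  0.6 -0. ]
shift cm (tool now) [0.49 0.06 0.06] in target frame [0.49 0.06 0.06] turn [-0.    -0.001  0.001]
```

Request:
arm_command(rows=[0.5,0.05,0.05,0,0,0,0,0,0,0,0,0,0,0,0,0,0,0,0,0,0,0,0,0,0,0,0,0,0,0], grip=2.5, newtons=60)

```text
clock: 11.78
position: [404.3, -354.9, 14.4]
tcp_rot: [-0.386, 0.593, 0.384, 0.593]
contact_force: [-0.2, 0.1, -0.7]
width: 0.353
```

Request:
arm_command(rows=[0,0.6,0,0,0,0,0,0.6,0,0,0,0,0,0.6,0,0,0,0,0,0.6,0,0,0,0,0,0,0,0,0,0])

```text
clock: 12.4
position: [384.2, -346.2, 14.4]
tcp_rot: [-0.389, 0.592, 0.38, 0.595]
contact_force: [2.2, -0.5, -3.5]
width: 0.351
```

```bash
python3 - <<'E'
from meas import *
go(404-20.1,-355+9,14,66)
E
```

```text
t 12.4 pos [ 384.2 -346.2   14.4] yaw 65.9 tilt 0.74 j6 -2.11 w 29.9 F [ 2.2 -0.5 -3.5]
shift cm (tool now) [0.04 0.03 0.  ] in target frame [0.04 0.03 0.  ] turn [-0.002 -0.002  0.013]
```

Request:
arm_command(rows=[0,0.5,0,0,0,0,0,0,0,0,0,0])

```text
clock: 12.65
position: [384.5, -346.3, 14.3]
tcp_rot: [-0.394, 0.589, 0.374, 0.598]
contact_force: [-4.7, 0.6, -0.5]
width: 0.355
```

Request:
arm_command(rows=[0,0,0,0,0,0,0,0,0,0,0,0,0,0,0,0,0,0], grip=6)

```text
clock: 13.02
position: [384.2, -346.6, 14.8]
tcp_rot: [-0.394, 0.59, 0.374, 0.598]
contact_force: [-0.2, 0.4, 0.6]
width: 0.703
```

Request:
arm_command(rows=[-3,0,0,0,0,0,-5,0,0,0,0,0,-5,0,0,0,0,0,-5,0,0,0,0,0,-5,0,0,0,0,0,0,0,0,0,0,0])

```text
clock: 13.78
position: [377.2, -342.7, 252.9]
tcp_rot: [-0.393, 0.59, 0.373, 0.598]
contact_force: [0.0, -0.1, -0.7]
width: 0.703
```

```bash
python3 - <<'E'
from meas import *
go(430,-240,260,64)
c=snap('wrist','w9');iso(c)
np.save('w9.npy',cloud(c))
E
```

```text
t 13.78 pos [ 377.2 -342.7  252.9] yaw 65.6 tilt 1.77 j6 -2.11 w 60.0 F [ 0.  -0.1 -0.7]
shift cm (tool now) [-0.76 -0.6  11.53] in target frame [-0.71 -0.24 11.55] turn [ 0.029 -0.005  0.03 ]
yellow [258.6 284.2] [252 282  14   6  42] ray [ 509. -402.   80.] med z 77.77307548104545
  cloud top centroid [ 510.5 -402.6   77.7] 42
red [258.3 168.6] [247 157  23  25 520] z [45.83470981 48.2281724 ]
  red mid [ 382.7 -345.7   45. ] ray48 [ 382.5 -345.6   46. ]
```

View pics/w9.png

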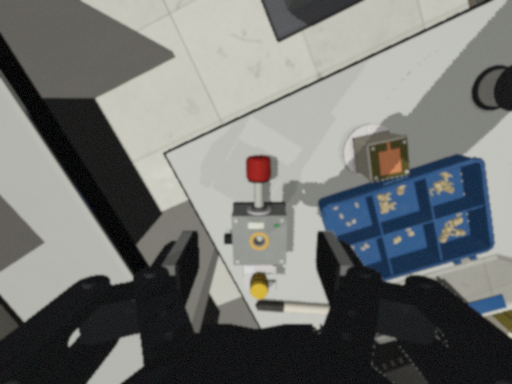

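```bash
python3 - <<'E'
from meas import *
go(420,-205,260,64)
E
```

```text
t 13.82 pos [ 376.4 -341.6  250.1] yaw 65.6 tilt 1.51 j6 -2.11 w 59.9 F [-0.2  0.2 -1.5]
shift cm (tool now) [-1.08  1.63 14.24] in target frame [-0.99  2.07 14.19] turn [ 0.029 -0.003  0.026]
```

Request:
arm_command(rows=[-0.5,0.6,4.7,0.029,-0.003,0.026,-0.5,0.7,4.7,0,0,0,0,0.7,4.7,0,0,0,0,0,0,0,0,0], grip=8.5)

```text
clock: 14.32
position: [417.3, -200.4, 253.4]
tcp_rot: [-0.369, 0.601, 0.378, 0.6]
contact_force: [-0.3, -0.3, -0.8]
width: 0.994
```

```bash
cat >> meas.py <<'E'
def module(c,fn,guess,zoff=0):
    w=cloud(c);f=c['frame'].copy();g=np.array(guess)
    near=np.hypot(w[...,0]-g[0],w[...,1]-g[1])<60
    m=near&(abs(w[...,2]-81-zoff)<4)
    p=w[m]; r=cv2.minAreaRect(p[:,:2].astype(np.float32));print('top n',len(p),'z',np.median(p[:,2]),'rect',np.round(r[0],1),np.round(r[1],1),round(r[2],1))
    fl=near&(abs(w[...,2]-25-zoff)<4); q=w[fl];print('flange n',len(q))
    if len(q)>50:
        hull=cv2.convexHull(q[:,:2].astype(np.float32));print(' flange circle',cv2.minEnclosingCircle(hull))
    h=cv2.cvtColor(f,cv2.COLOR_RGB2HSV)
    vv=np.nonzero(near);v0,v1,u0,u1=vv[0].min(),vv[0].max(),vv[1].min(),vv[1].max()
    cr=f[v0:v1,u0:u1,::-1];print('crop',u0,v0,u1,v1)
    k=min(6,780//(u1-u0),590//(v1-v0));cv2.imwrite('pics/'+fn+'.png',cv2.resize(cr,None,fx=k,fy=k,interpolation=cv2.INTER_CUBIC));print('scale',k)
    return w
E
python3 - <<'E'
from meas import *
go(420,-205,260,64)
c=snap('wrist','w10')
module(c,'m10',(427,-205))
np.savez('w10.npz',w=cloud(c),f=c['frame'],eye=c['eye'],rot=c['rotation'],mtx=c['mtx'])
E
```

```text
t 14.32 pos [ 417.3 -200.4  253.4] yaw 63.7 tilt 0.69 j6 -1.81 w 84.9 F [-0.3 -0.3 -0.8]
shift cm (tool now) [-0.66 -0.44 -0.29] in target frame [-0.66 -0.44 -0.29] turn [-0.004  0.004 -0.011]
top n 1476 z 81.59103947953352 rect [ 424.4 -209.9] [44.3 44.3] 78.2
flange n 668
 flange circle ((440.7590637207031, -206.43148803710938), 50.14835739135742)
crop 70 128 511 383
scale 1
```

View pics/w10.png

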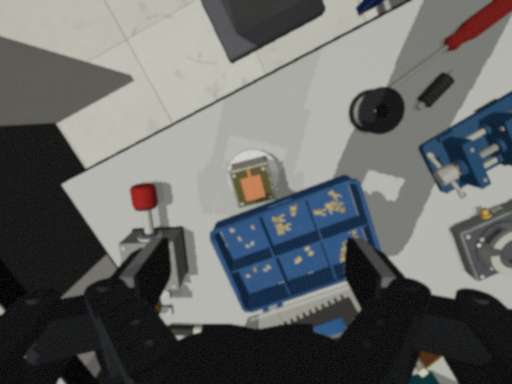

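View pics/m10.png

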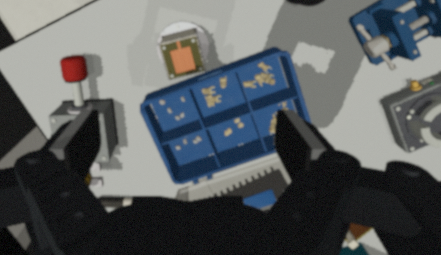

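```bash
python3 - <<'E'
import numpy as np,cv2
d=np.load('w10.npz');f=d['f'][130:225,205:300,::-1];cv2.imwrite('pics/m10b.png',cv2.resize(f,None,fx=6,fy=6,interpolation=cv2.INTER_CUBIC))
w=d['w'];m=(abs(w[...,2]-25)<3)&(np.hypot(w[...,0]-424,w[...,1]+210)<45);q=w[m][:,:2]
m2=(abs(w[...,2]-40)<4)&(w[...,0]>455);q2=w[m2];q2=q2[(q2[:,1]<-90)&(q2[:,1]>-330)];print('case rim min x by y',[(y,round(q2[abs(q2[:,1]-y)<5][:,0].min())) for y in range(-290,-100,30) if (abs(q2[:,1]-y)<5).any()])
print(len(q),q[:,0].min(),q[:,1].min(),q[:,1].max())
E
```

```text
case rim min x by y [(-290, 463), (-260, 465), (-230, 468), (-200, 470), (-170, 473), (-140, 476), (-110, 478)]
581 391.13636217301274 -243.55559672079846 -176.0466298290704
```

View pics/m10b.png

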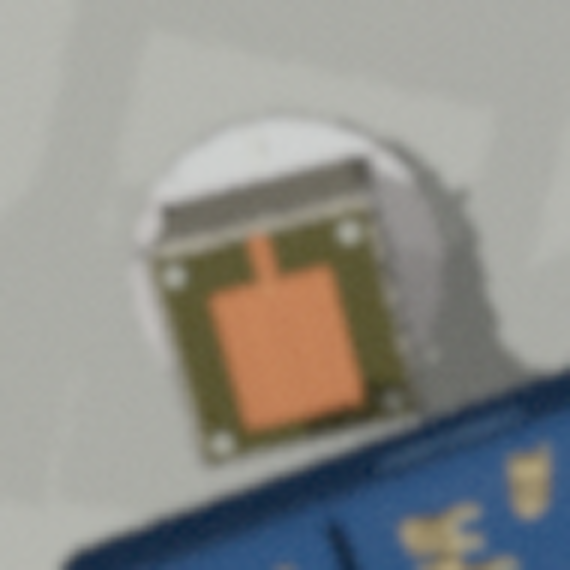

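```bash
python3 - <<'E'
from meas import *
go(620,150,300,64)
E
```

```text
t 14.38 pos [ 417.  -201.6  253.4] yaw 63.7 tilt 0.69 j6 -1.81 w 84.9 F [-0.9  0.1 -0.4]
shift cm (tool now) [-4.55 -2.54 40.53] in target frame [-4.66 -2.84 40.5 ] turn [-0.006  0.004 -0.011]
```

Request:
arm_command(rows=[-1.5,-0.4,5,0,0.004,-0.011,-1.5,-0.4,5,0,0,0,-1.5,-0.4,5,0,0,0,0,-0.4,5,0,0,0,0,-0.4,5,0,0,0,0,-0.4,5,0,0,0,0,-0.4,5,0,0,0,0,0,5,0,0,0,0,0,0,0,0,0])

```text
clock: 15.5
position: [627.7, 142.2, 286.3]
tcp_rot: [-0.364, 0.609, 0.37, 0.599]
contact_force: [0.4, -0.5, 0.4]
width: 0.994
```

```bash
python3 - <<'E'
from meas import *
go(620,150,300,64)
c=snap('wrist','w11')
np.savez('w11.npz',w=cloud(c),f=c['frame'],eye=c['eye'],rot=c['rotation'],mtx=c['mtx'])
E
```

```text
t 15.5 pos [627.7 142.2 286.3] yaw 62.6 tilt 0.95 j6 -1.05 w 84.9 F [ 0.4 -0.5  0.4]
shift cm (tool now) [-1.36  1.06  0.33] in target frame [-1.37  1.04  0.36] turn [-0.025 -0.008 -0.015]
```

View pics/w11.png

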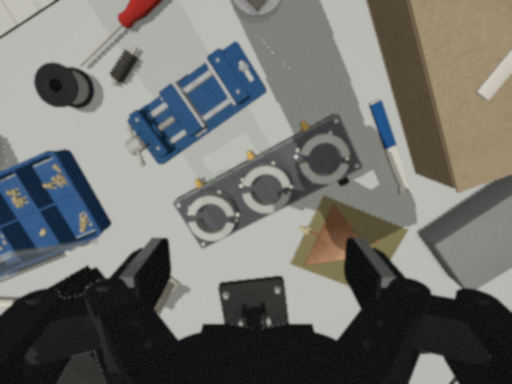

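```bash
python3 - <<'E'
import numpy as np,cv2
from scipy.optimize import least_squares
d=np.load('w11.npz');w=d['w']
m=(abs(w[...,2]-54)<3.5)&(w[...,0]>610)&(w[...,0]<720)&(w[...,1]>0)&(w[...,1]<280)
q=w[m];print(len(q),np.median(q[:,2]))
n,l,s,ce=cv2.connectedComponentsWithStats(cv2.dilate(m.astype(np.uint8),np.ones((5,5))))
C=[]
for i in range(1,n):
    if s[i,4]<300: continue
    p=w[(l==i)&m][:,:2]
    c,r=cv2.minEnclosingCircle(p.astype(np.float32))
    # robust: fit r outer via hull
    hull=cv2.convexHull(p.astype(np.float32))[:,0]
    f=least_squares(lambda x:np.hypot(*(hull-x[:2]).T)-x[2],[*c,r],loss='soft_l1')
    print(len(p),np.round(c,1),round(r,1),'fit',np.round(f.x,1));C.append(f.x[:2])
C=np.array(C);C=C[np.argsort(-C[:,1])];print(np.diff(C,axis=0),np.hypot(*np.diff(C,axis=0).T))
v=C[0]-C[-1];print('rail yaw(own y) ',np.rad2deg(np.arctan2(v[1],v[0]))-90,'center',C.mean(0))
m=(abs(w[...,2]-30)<3.5)&(w[...,0]>600)&(w[...,0]<730)&(w[...,1]>-10)&(w[...,1]<290)
p=w[m][:,:2].astype(np.float32);print(cv2.minAreaRect(p))
f=d['f'][100:255,165:370,::-1];cv2.imwrite('pics/rail.png',cv2.resize(f,None,fx=3.8,fy=3.8,interpolation=cv2.INTER_CUBIC))
E
```

```text
2873 54.03673259059093
524 [650.1 225.4] 30.8 fit [655.1 222.   30.4]
499 [662.9 218.6] 31.4 fit [659.5 220.   29.9]
491 [651.8 140.8] 31.0 fit [657.5 137.4  31.1]
465 [666.  132.1] 31.4 fit [660.5 135.6  30.7]
460 [654.3  55.3] 31.2 fit [659.4  52.6  31.4]
434 [666.   48.5] 31.6 fit [663.1  50.1  29.5]
[[  4.48938771  -2.00221913]
 [ -2.08862713 -82.54045265]
 [  3.07689664  -1.77787032]
 [ -1.13897934 -82.989596  ]
 [  3.67643261  -2.51086801]] [ 4.91563663 82.56687403  3.55360603 82.99741152  4.45203492]
rail yaw(own y)  2.6707987956881283 center [659.17316255 136.28999884]
((658.6737670898438, 136.93643188476562), (84.14910888671875, 261.0342102050781), 1.0254584550857544)
```

View pics/rail.png

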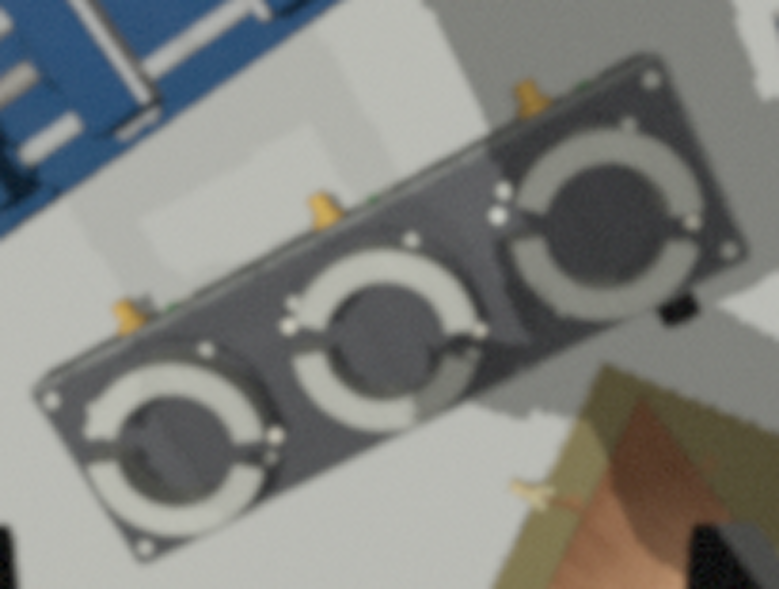

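```bash
python3 - <<'E'
import numpy as np,cv2
from scipy.optimize import least_squares
d=np.load('w11.npz');w=d['w']
m=(abs(w[...,2]-54)<3)&(w[...,0]>610)&(w[...,0]<720)&(w[...,1]>0)&(w[...,1]<280)
q=w[m][:,:2];a0=np.deg2rad(1.2)
def cen(x): 
    a=x[2];return [np.array(x[:2])+k*85*np.array([-np.sin(a),np.cos(a)]) for k in (1,0,-1)]
def res(x):
    D=np.min([np.hypot(*(q-c).T) for c in cen(x)],0)
    return np.clip(D-32.5,0,None)+np.clip(21.5-D,0,None)
def res2(x):  # symmetric mid radius
    D=np.min([np.hypot(*(q-c).T) for c in cen(x)],0);return D-27
for r in (res,res2):
    f=least_squares(r,[659,137,a0]);print(f.x[:2],np.rad2deg(f.x[2]),[np.round(c,1) for c in cen(f.x)],f.cost)
c=cen(f.x)
for k in c:
    p=q[np.hypot(*(q-k).T)<34]-k;a=np.rad2deg(np.arctan2(p[:,1],p[:,0]))%360
    h=np.histogram(a,bins=72,range=(0,360))[0];lo=[i*5 for i in range(72) if h[i]<4];print(lo)
    # slot axis: doubled-angle void direction
    t=np.exp(2j*np.deg2rad(a)).mean();print('slot axis',(np.rad2deg(np.angle(-t))/2)%180)
E
```

```text
[658.73553543 136.71625077] 1.070287008278568 [array([657.1, 221.7]), array([658.7, 136.7]), array([660.3,  51.7])] 1.1237383825672138
[658.49080594 136.75026502] 1.0292984975428037 [array([657. , 221.7]), array([658.5, 136.8]), array([660. ,  51.8])] 15180.454439173507
[50, 55, 60, 65, 230, 235, 240, 245]
slot axis 63.70538931154994
[50, 55, 60, 65, 230, 235, 240, 245]
slot axis 61.08232573223039
[50, 55, 60, 65, 230, 235, 240, 245]
slot axis 58.04546264300846
```

```bash
python3 - <<'E'
from meas import *
go(424.7,-209.8,200,78)
E
```

```text
t 15.55 pos [627.3 140.8 286.3] yaw 62.5 tilt 0.98 j6 -1.05 w 85.1 F [0.1 0.  0. ]
shift cm (tool now) [  9.     1.64 -40.37] in target frame [  8.63  12.52 -38.5 ] turn [-0.271 -0.007 -0.016]
```

Request:
arm_command(rows=[0,0.3,-5.7,0,-0.007,-0.016,0.7,0.2,-5.7,0,0,0,1,0.2,-5.7,0,0,0,1,0.2,-5.7,0,0,0,1,0.2,-5.7,0,0,0,1.5,0.2,-5.7,0,0,0,1.5,0.2,-5.7,0,0,0,0,0,0,-0.14,0,0,0,0,0,-0.13,0,0,0,0,0,0,0,0])

```text
clock: 16.8
position: [410.6, -229.5, 212.8]
tcp_rot: [-0.439, 0.557, 0.44, 0.551]
contact_force: [-0.2, 0.4, 0.6]
width: 0.993
```

```bash
python3 - <<'E'
from meas import *
go(424.7,-209.8,200,78)
c=snap('wrist','w12');module(c,'m12',(425,-210))
E
```

```text
t 16.8 pos [ 410.6 -229.5  212.8] yaw 76.9 tilt 0.48 j6 -2.09 w 84.8 F [-0.2  0.4  0.6]
shift cm (tool now) [ 1.26 -0.93  2.25] in target frame [ 1.28 -0.97  2.22] turn [-0.02  -0.006 -0.006]
top n 1868 z 81.54609254110443 rect [ 424.1 -210. ] [44.  44.6] 78.8
flange n 845
 flange circle ((439.4974060058594, -211.9613037109375), 48.944252014160156)
crop 115 128 511 383
scale 1
```

Request:
arm_command(rows=[0,-0.95,2.2,-0.028,-0.006,-0.006,3,0,0,0,0,0,3,0,0,0,0,0,3,0,0,0,0,0,0,0,0,0,0,0])

```text
clock: 17.48
position: [424.6, -210.9, 121.2]
tcp_rot: [-0.445, 0.55, 0.443, 0.55]
contact_force: [0.8, 0.1, 0.4]
width: 0.995
```

```bash
python3 - <<'E'
from meas import *
go(424.4,-210,29,78.5)
E
```

```text
t 17.48 pos [ 424.6 -210.9  121.2] yaw 77.8 tilt 0.14 j6 -2.06 w 84.9 F [0.8 0.1 0.4]
shift cm (tool now) [9.22 0.05 0.1 ] in target frame [9.22 0.04 0.09] turn [-0.012 -0.001  0.002]
```

Request:
arm_command(rows=[2,0.05,0.1,-0.012,0,0,2.5,0,0,0,0,0,2.5,0,0,0,0,0,1.5,0,0,0,0,0,0,0,0,0,0,0])

```text
clock: 18.1
position: [428.9, -214.4, 41.4]
tcp_rot: [-0.451, 0.548, 0.441, 0.549]
contact_force: [0.4, 0.7, 0.0]
width: 0.994
```

```bash
python3 - <<'E'
from meas import *
go(424.4,-210,29,78.5)
E
```

```text
t 18.1 pos [ 428.9 -214.4   41.4] yaw 78.2 tilt 0.86 j6 -2.07 w 84.9 F [0.4 0.7 0. ]
shift cm (tool now) [1.23 0.55 0.35] in target frame [1.24 0.53 0.34] turn [-0.004 -0.008  0.013]
```

Request:
arm_command(rows=[0,0.5,0.35,-0.004,-0.008,0.013,0.9,0,0,0,0,0,0,0,0,0,0,0])

```text
clock: 18.48
position: [426.0, -211.0, 34.3]
tcp_rot: [-0.448, 0.547, 0.446, 0.548]
contact_force: [0.1, 0.5, -0.8]
width: 0.995
```

```bash
python3 - <<'E'
from meas import *
go(424.4,-210,29,78.5)
E
```

```text
t 18.48 pos [ 426.  -211.    34.3] yaw 78.5 tilt 0.2 j6 -2.07 w 84.9 F [ 0.1  0.5 -0.8]
shift cm (tool now) [0.53 0.18 0.06] in target frame [0.53 0.18 0.06] turn [-0.    -0.001  0.003]
```

Request:
arm_command(rows=[0.4,0.2,0.1,0,0,0.003,0,0,0,0,0,0,0,0,0,0,0,0,0,0,0,0,0,0,0,0,0,0,0,0,0,0,0,0,0,0], grip=3.8, newtons=60)

```text
clock: 19.23
position: [424.7, -209.9, 30.7]
tcp_rot: [-0.448, 0.548, 0.446, 0.547]
contact_force: [-0.4, 0.0, -0.5]
width: 0.511
```

```bash
python3 - <<'E'
from meas import *
go(424.4,-210,300,78.5)
E
```

```text
t 19.23 pos [ 424.7 -209.9   30.7] yaw 78.5 tilt 0.14 j6 -2.07 w 43.6 F [-0.4  0.  -0.5]
shift cm (tool now) [-2.693e+01 -1.000e-02 -7.000e-02] in target frame [-2.693e+01  3.000e-02 -1.000e-02] turn [-0.    -0.002  0.001]
```

Request:
arm_command(rows=[-1,0,0,0,0,0,-2,0,0,0,0,0,-4,0,0,0,0,0,-5,0,0,0,0,0,-5,0,0,0,0,0,-4,0,0,0,0,0,-3,0,0,0,0,0])

```text
clock: 20.1
position: [421.4, -206.7, 276.0]
tcp_rot: [-0.445, 0.549, 0.45, 0.547]
contact_force: [0.2, 0.0, -2.1]
width: 0.507
```

Request:
arm_command(rows=[0,0,0,0.17,0,0,0,0,0,0.17,0,0,0,0,0,0.17,0,0,0,0,0,0.17,0,0,0,0,0,0.17,0,0,0,0,0,0.17,0,0,0,0,0,0.17,0,0,0,0,0,0.17,0,0,0,0,0,0.17,0,0,0,0,0,0.17,0,0])

```text
clock: 21.35
position: [419.0, -204.3, 281.1]
tcp_rot: [0.136, 0.696, -0.135, 0.692]
contact_force: [-0.3, -0.2, -3.0]
width: 0.512
```

```bash
python3 - <<'E'
from meas import *
go(660.2,51.8,260,-29)
snap('wrist','w13')
E
```

```text
t 21.35 pos [ 419.  -204.3  281.1] yaw -22.1 tilt 0.29 j6 -0.31 w 43.8 F [-0.3 -0.2 -3. ]
shift cm (tool now) [ 2.05 32.81 12.7 ] in target frame [ 2.11 34.09  8.68] turn [ 0.12  -0.005 -0.   ]
```

View pics/w13.png

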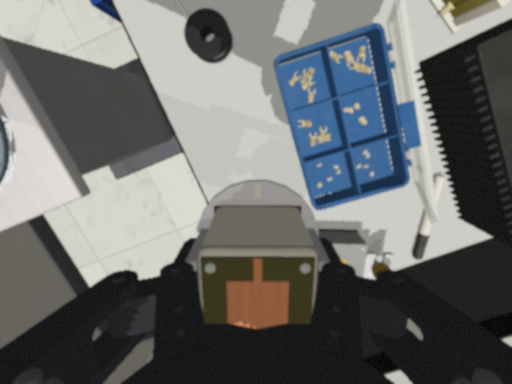

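Request:
arm_command(rows=[0,0,0,0.12,-0.005,0,0,4.8,1.2,0,0,0,0,4.8,1.2,0,0,0,0,4.8,1.2,0,0,0,0,4.8,1.2,0,0,0,0.5,4.8,1.2,0,0,0,0.5,4.8,1.2,0,0,0,0,4,1,0,0,0,0,0,0,0,0,0])

```text
clock: 22.52
position: [654.1, 51.3, 270.8]
tcp_rot: [0.172, 0.686, -0.174, 0.685]
contact_force: [-1.2, 0.1, -1.5]
width: 0.512
```

```bash
python3 - <<'E'
from meas import *
go(660.2,51.8,150,-29)
snap('wrist','w14')
E
```

```text
t 22.52 pos [654.1  51.3 270.8] yaw -28.3 tilt 0.15 j6 0.4 w 43.7 F [-1.2  0.1 -1.5]
shift cm (tool now) [12.08  0.36  0.53] in target frame [12.08  0.34  0.51] turn [ 0.012 -0.001  0.002]
```

View pics/w14.png

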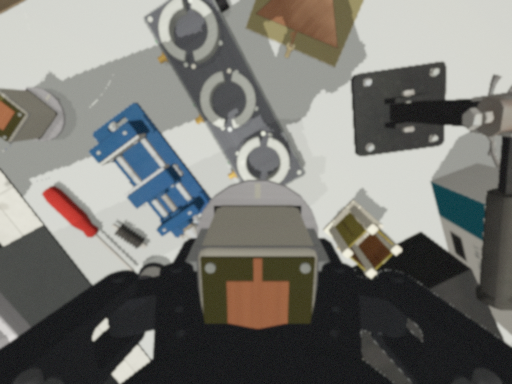

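Request:
arm_command(rows=[3,0.35,0.5,0.012,0,0,4,0,0,0,0,0,4,0,0,0,0,0,3,0,0,0,0,0,1.5,0,0,0,0,0,0,0,0,0,0,0])

```text
clock: 23.32
position: [657.1, 45.6, 114.6]
tcp_rot: [0.176, 0.685, -0.178, 0.684]
contact_force: [0.3, -0.1, -1.4]
width: 0.508
```

```bash
python3 - <<'E'
from meas import *
go(660.2,51.8,90,-29)
c=snap('wrist','w15')
w=cloud(c)
m=(abs(w[...,2]-54)<3)&(w[...,0]>610)&(w[...,0]<720)&(w[...,1]>0)&(w[...,1]<280)
m[190:]=False
print(m.sum())
from scipy.optimize import least_squares
q=w[m][:,:2]
def cen(x): 
    a=x[2];return [np.array(x[:2])+k*85*np.array([-np.sin(a),np.cos(a)]) for k in (1,0,-1)]
def res(x):
    D=np.min([np.hypot(*(q-c).T) for c in cen(x)],0)
    return np.clip(D-32.5,0,None)+np.clip(21.5-D,0,None)
f=least_squares(res,[658.6,136.8,0.018]);print(f.x[:2],np.rad2deg(f.x[2]),[np.round(c,1) for c in cen(f.x)],f.cost)
E
```

```text
t 23.32 pos [657.1  45.6 114.6] yaw -29.0 tilt 0.21 j6 0.41 w 43.4 F [ 0.3 -0.1 -1.4]
shift cm (tool now) [ 2.46  0.71 -0.03] in target frame [ 2.46  0.7  -0.03] turn [0.    0.    0.004]
6304
[658.40703962 135.67252271] 1.0851834217412721 [array([656.8, 220.7]), array([658.4, 135.7]), array([660. ,  50.7])] 1.5274153073915009
```

View pics/w15.png

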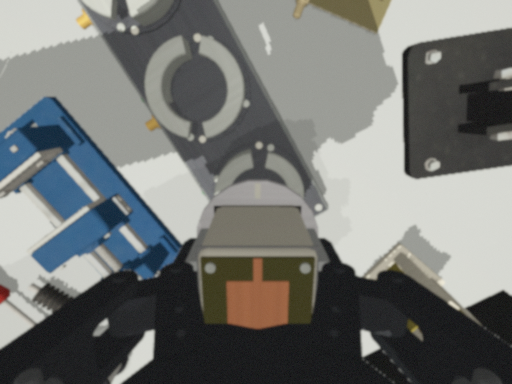

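Request:
arm_command(rows=[0,0.65,0,0,0,0.004,1.5,0,0,0,0,0,0,0,0,0,0,0])

```text
clock: 23.75
position: [663.4, 51.5, 103.7]
tcp_rot: [0.177, 0.682, -0.176, 0.688]
contact_force: [-0.5, 0.6, -2.1]
width: 0.508
```

```bash
python3 - <<'E'
from meas import *
go(660.1,51.2,64.7,-29)
E
```

```text
t 23.75 pos [663.4  51.5 103.7] yaw -28.9 tilt 0.51 j6 0.41 w 43.4 F [-0.5  0.6 -2.1]
shift cm (tool now) [ 3.9  -0.2  -0.31] in target frame [ 3.9  -0.19 -0.28] turn [ 0.001  0.008 -0.004]
```

Request:
arm_command(rows=[0.3,-0.2,-0.3,0,0.008,-0.004,0.3,0,0,0,0,0,0,0,0,0,0,0])

```text
clock: 24.12
position: [659.9, 51.2, 97.7]
tcp_rot: [0.177, 0.685, -0.177, 0.685]
contact_force: [-0.0, 0.2, -2.6]
width: 0.51
```

```bash
python3 - <<'E'
from meas import *
go(660.1,51.2,64.7,-29)
E
```

```text
t 24.12 pos [659.9  51.2  97.7] yaw -28.9 tilt 0.01 j6 0.41 w 43.5 F [-0.   0.2 -2.6]
shift cm (tool now) [3.3  0.01 0.01] in target frame [3.3  0.01 0.01] turn [0.001 0.    0.   ]
```

Request:
arm_command(rows=[0.7,0,0,0,0,0,0.7,0,0,0,0,0,0.6,0,0,0,0,0,0,0,0,0,0,0])

```text
clock: 24.62
position: [660.8, 51.3, 76.6]
tcp_rot: [0.177, 0.684, -0.176, 0.685]
contact_force: [0.1, 0.0, -2.7]
width: 0.506
```

```bash
python3 - <<'E'
from meas import *
go(660.1,51.2,64.7,-29);print(robot.observe()['torque'])
E
```

```text
t 24.62 pos [660.8  51.3  76.6] yaw -28.9 tilt 0.13 j6 0.41 w 43.2 F [ 0.1  0.  -2.7]
shift cm (tool now) [ 1.19 -0.04 -0.06] in target frame [ 1.19 -0.04 -0.05] turn [ 0.001  0.002 -0.001]
[ 0.14888493 -0.18754209  0.01463661]
```

Foot is 8 mm inside with no force. Continue.

Request:
arm_command(rows=[0.4,0,-0.05,0,0.002,0,0.4,0,0,0,0,0,0.3,0,0,0,0,0,0,0,0,0,0,0])

```text
clock: 25.12
position: [660.7, 51.6, 65.2]
tcp_rot: [0.177, 0.684, -0.176, 0.685]
contact_force: [1.6, 1.5, -3.7]
width: 0.508
```

```bash
python3 - <<'E'
from meas import *
go(660.1,51.2,64.7,-29);print(robot.observe()['torque'])
E
```

```text
t 25.12 pos [660.7  51.6  65.2] yaw -28.9 tilt 0.1 j6 0.41 w 43.4 F [ 1.6  1.5 -3.7]
shift cm (tool now) [ 0.05 -0.06 -0.03] in target frame [ 0.05 -0.06 -0.03] turn [ 0.001  0.    -0.002]
[ 0.11261201 -0.29614226  0.0211796 ]
```

Request:
arm_command(rows=[0.25,0,0,0,0,0,0,0,0,0,0,0])

```text
clock: 25.38
position: [660.9, 51.5, 65.1]
tcp_rot: [0.177, 0.685, -0.176, 0.685]
contact_force: [-0.3, 0.7, -2.1]
width: 0.511
```

```bash
python3 - <<'E'
from meas import *
go(660.1,51.2,64.7,-29);print(robot.observe()['torque'])
E
```

```text
t 25.38 pos [660.9  51.5  65.1] yaw -28.9 tilt 0.05 j6 0.41 w 43.7 F [-0.3  0.7 -2.1]
shift cm (tool now) [ 0.04 -0.07 -0.05] in target frame [ 0.04 -0.07 -0.05] turn [ 0.001 -0.    -0.001]
[-0.01528032  0.00410349  0.04830902]
```

Request:
arm_command(rows=[0,0,0,0.12,0,0,0,0,0,0.12,0,0,0,0,0,0.12,0,0,0,0,0,0.12,0,0])

```text
clock: 25.88
position: [661.5, 50.8, 64.8]
tcp_rot: [0.339, 0.62, -0.339, 0.621]
contact_force: [2.2, -0.5, -1.2]
width: 0.511
```

```bash
python3 - <<'E'
from meas import *
go(660.5,51.5,64.7,-89);print(robot.observe()['torque'])
E
```

```text
t 25.88 pos [661.5  50.8  64.8] yaw -57.3 tilt 0.15 j6 0.91 w 43.6 F [ 2.2 -0.5 -1.2]
shift cm (tool now) [ 0.01 -0.04 -0.11] in target frame [ 0.01 -0.1  -0.07] turn [ 0.553  0.001 -0.002]
[-0.00995171 -0.37378714  0.00086396]
```

Request:
arm_command(rows=[0,0,-0.1,0.12,0,0,0,0,0,0.12,0,0,0,0,0,0.12,0,0,0,0,0,0.12,0,0])

```text
clock: 26.38
position: [661.7, 50.3, 64.9]
tcp_rot: [0.481, 0.516, -0.481, 0.52]
contact_force: [1.0, 0.1, -1.5]
width: 0.507
```

```bash
python3 - <<'E'
from meas import *
go(660.5,51.5,64.7,-89);print(robot.observe()['torque'])
E
```

```text
t 26.38 pos [661.7  50.3  64.9] yaw -85.7 tilt 0.31 j6 1.4 w 43.3 F [ 1.   0.1 -1.5]
shift cm (tool now) [ 0.01 -0.11 -0.13] in target frame [ 0.02 -0.12 -0.13] turn [ 0.057  0.003 -0.004]
[ 0.04672834 -0.16546152 -0.00680505]
```

Near the stop; keep turning in small rows until it resists.

Request:
arm_command(rows=[0,-0.05,-0.1,0.06,0,0,0,0,0,0.06,0,0,0,0,0,0.06,0,0])

```text
clock: 26.75
position: [660.8, 51.1, 64.9]
tcp_rot: [-0.522, -0.473, 0.524, -0.479]
contact_force: [0.2, 1.7, 0.1]
width: 0.512
```

```bash
python3 - <<'E'
from meas import *
go(660.5,51.5,64.7,-89);print(robot.observe()['torque'])
E
```

```text
t 26.75 pos [660.8  51.1  64.9] yaw -95.3 tilt 0.48 j6 1.58 w 43.7 F [0.2 1.7 0.1]
shift cm (tool now) [ 0.02 -0.04 -0.03] in target frame [ 0.02 -0.03 -0.04] turn [-0.111  0.007 -0.004]
[0.48065277 0.17104288 4.47394933]
```

Request:
arm_command(rows=[0,0,0,-0.03,0,0,0,0,0,0,0,0])

```text
clock: 27.0
position: [660.9, 51.2, 64.9]
tcp_rot: [-0.513, -0.482, 0.515, -0.489]
contact_force: [1.3, 0.3, -0.4]
width: 0.511
```

```bash
python3 - <<'E'
from meas import *
go(660.5,51.5,64.7,-89);print(robot.observe()['torque'])
E
```

```text
t 27.0 pos [660.9  51.2  64.9] yaw -93.2 tilt 0.55 j6 1.54 w 43.7 F [ 1.3  0.3 -0.4]
shift cm (tool now) [ 0.02 -0.04 -0.02] in target frame [ 0.02 -0.04 -0.03] turn [-0.074  0.009 -0.004]
[ 0.16621049 -0.08024249  1.44727267]
```

Request:
arm_command(rows=[0,0,0,0,0,0,0,0,0,0,0,0,0,0,0,0,0,0], grip=6.4)

```text
clock: 27.38
position: [661.2, 50.9, 65.3]
tcp_rot: [-0.515, -0.481, 0.516, -0.487]
contact_force: [-0.2, 0.1, -0.1]
width: 0.751
```

Request:
arm_command(rows=[-2,0,0,0,0,0,-4,0,0,0,0,0,-5,0,0,0,0,0,-4,0,0,0,0,0,-3,0,0,0,0,0,0,0,0,0,0,0])

```text
clock: 28.12
position: [661.5, 51.9, 259.9]
tcp_rot: [0.518, 0.478, -0.515, 0.488]
contact_force: [0.6, 0.8, -0.3]
width: 0.743
```

```bash
python3 - <<'E'
from meas import *
go(660.5,51.5,64.7,-89)
c=snap('wrist','w16');module(c,'m16',(660,51),34)
E
```

```text
t 28.12 pos [661.5  51.9 259.9] yaw -93.8 tilt 0.82 j6 1.55 w 63.5 F [ 0.6  0.8 -0.3]
shift cm (tool now) [19.52 -0.35 -0.06] in target frame [19.52 -0.1   0.04] turn [-0.084  0.006 -0.013]
top n 1798 z 115.67667278784285 rect [658.1  50.9] [44.6 44.4] 1.1
flange n 680
 flange circle ((659.1882934570312, 64.34103393554688), 46.96426773071289)
crop 0 118 511 383
scale 1
```

View pics/w16.png

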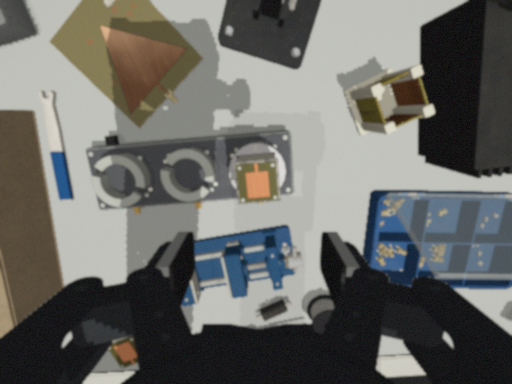

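```bash
python3 - <<'E'
from meas import *
go(455,232,260,-94)
E
```

```text
t 28.18 pos [660.7  51.9 257.8] yaw -93.8 tilt 0.65 j6 1.55 w 64.1 F [-0.7 -0.   0. ]
shift cm (tool now) [ -0.52 -21.71 -16.6 ] in target frame [ -0.22 -21.77 -16.53] turn [ 0.003  0.006 -0.01 ]
```

Request:
arm_command(rows=[-0.3,-4.3,-3.3,0,0.006,-0.01,0,-4.3,-3.3,0,0,0,0,-4.3,-3.3,0,0,0,0,-4.3,-3.3,0,0,0,0,-4.3,-3.3,0,0,0,0,0,0,0,0,0], grip=8.5)

```text
clock: 28.92
position: [446.3, 234.6, 251.2]
tcp_rot: [-0.513, -0.486, 0.522, -0.478]
contact_force: [0.1, -1.1, 0.6]
width: 0.993
```

```bash
python3 - <<'E'
from meas import *
go(455,232,260,-94)
c=snap('wrist','w17');module(c,'m17',(433,234))
f=c['frame']
E
```

```text
t 28.93 pos [446.3 234.6 251.2] yaw -94.0 tilt 0.97 j6 1.9 w 84.8 F [ 0.1 -1.1  0.6]
shift cm (tool now) [-0.9   0.87  0.2 ] in target frame [-0.88  0.89  0.2 ] turn [-0.     0.001  0.017]
top n 1497 z 81.6916548459684 rect [431.8 238.8] [44.3 44.5] 19.9
flange n 576
 flange circle ((431.76507568359375, 238.69886779785156), 33.82491683959961)
crop 71 121 498 383
scale 1
```

View pics/w17.png

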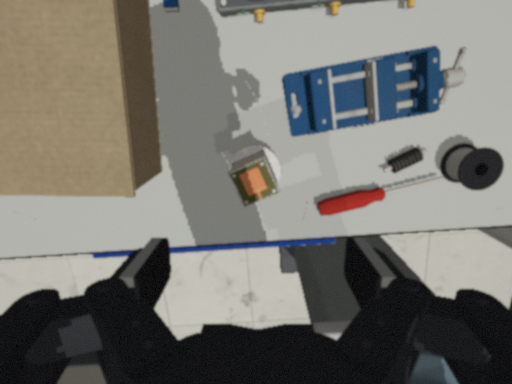

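```bash
python3 - <<'E'
import cv2
f=cv2.imread('pics/w17.png')[135:220,215:300];cv2.imwrite('pics/m17b.png',cv2.resize(f,None,fx=6,fy=6,interpolation=cv2.INTER_CUBIC))
E
```

```text
(no output)
```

View pics/m17b.png

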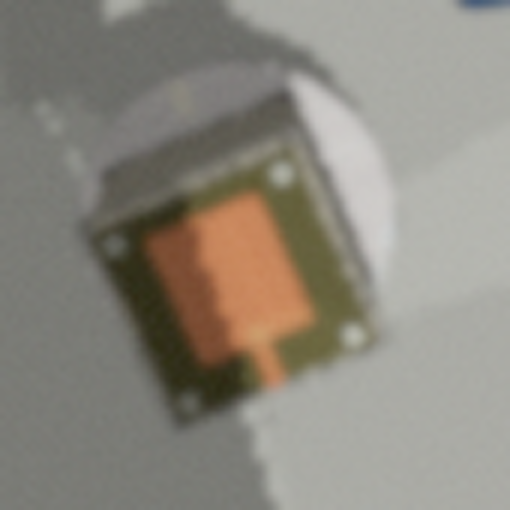

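```bash
python3 - <<'E'
from meas import *
go(431.8,238.8,150,-70.1)
E
```

```text
t 28.98 pos [447.5 233.7 251.2] yaw -94.1 tilt 0.95 j6 1.9 w 84.7 F [ 0.2  0.5 -0.3]
shift cm (tool now) [10.14 -1.43 -0.42] in target frame [10.12 -1.3  -1.01] turn [-0.419 -0.002  0.017]
```

Request:
arm_command(rows=[0,0,0,-0.14,0,0.017,0,0,0,-0.14,0,0,0,0,0,-0.14,0,0,3,-1.3,-1,0,0,0,3,0,0,0,0,0,3,0,0,0,0,0,0,0,0,0,0,0])

```text
clock: 29.85
position: [434.9, 231.7, 153.6]
tcp_rot: [0.402, 0.581, -0.408, 0.579]
contact_force: [0.1, 0.5, 0.4]
width: 0.992
```

```bash
python3 - <<'E'
from meas import *
go(431.8,238.8,30,-70.1)
c=snap('wrist','w18');module(c,'m18',(432,238))
E
```

```text
t 29.85 pos [434.9 231.7 153.6] yaw -69.9 tilt 0.46 j6 1.48 w 84.8 F [0.1 0.5 0.4]
shift cm (tool now) [12.36  0.05 -0.8 ] in target frame [12.36 -0.05 -0.77] turn [0.004 0.002 0.008]
top n 3000 z 81.63316150370981 rect [432.1 238.7] [44.2 44.7] 18.9
flange n 981
 flange circle ((431.9392395019531, 238.6771240234375), 33.9337043762207)
crop 0 116 430 383
scale 1
```

Centre (432, 238.7), yaw ~19.4, so jaw −70.5.

Request:
arm_command(rows=[1.5,0,-0.75,0.01,0.002,0.008,2.5,0,0,0,0,0,2.5,0,0,0,0,0,0,0,0,0,0,0])

```text
clock: 30.4
position: [440.8, 239.3, 95.8]
tcp_rot: [0.413, 0.573, -0.405, 0.581]
contact_force: [-0.1, -0.4, 0.1]
width: 1.0
```

```bash
python3 - <<'E'
from meas import *
go(432,238.7,30,-70.5)
E
```

```text
t 30.4 pos [440.8 239.3  95.8] yaw -70.7 tilt 0.91 j6 1.5 w 85.4 F [-0.1 -0.4  0.1]
shift cm (tool now) [ 6.56 -0.95 -0.25] in target frame [ 6.58 -0.84 -0.24] turn [-0.003  0.002 -0.016]
```

Request:
arm_command(rows=[0,-0.85,-0.25,0,0.002,-0.016,2,0,0,0,0,0,2,0,0,0,0,0,0,0,0,0,0,0])

```text
clock: 30.9
position: [436.3, 239.9, 62.3]
tcp_rot: [0.412, 0.575, -0.406, 0.579]
contact_force: [0.0, -0.8, 0.2]
width: 0.996
```

```bash
python3 - <<'E'
from meas import *
go(432,238.7,30,-70.5)
E
```

```text
t 30.9 pos [436.3 239.9  62.3] yaw -70.7 tilt 0.55 j6 1.51 w 85.1 F [ 0.  -0.8  0.2]
shift cm (tool now) [ 3.22 -0.48 -0.03] in target frame [ 3.23 -0.44 -0.03] turn [-0.003  0.    -0.01 ]
```

Request:
arm_command(rows=[0.5,-0.45,0,0,0,-0.01,1.2,0,0,0,0,0,1.2,0,0,0,0,0,0,0,0,0,0,0])

```text
clock: 31.4
position: [433.6, 239.0, 34.4]
tcp_rot: [0.41, 0.576, -0.408, 0.578]
contact_force: [-0.6, -0.3, -0.5]
width: 0.995
```

```bash
python3 - <<'E'
from meas import *
go(432,238.7,30,-70.5)
E
```

```text
t 31.4 pos [433.6 239.   34.4] yaw -70.7 tilt 0.2 j6 1.51 w 85.0 F [-0.6 -0.3 -0.5]
shift cm (tool now) [ 0.44 -0.16 -0.03] in target frame [ 0.44 -0.16 -0.03] turn [-0.003  0.    -0.003]
```

Request:
arm_command(rows=[0.4,-0.15,0,0,0,-0.003,0,0,0,0,0,0,0,0,0,0,0,0,0,0,0,0,0,0,0,0,0,0,0,0,0,0,0,0,0,0], grip=3.8, newtons=60)

```text
clock: 32.15
position: [432.6, 238.6, 30.5]
tcp_rot: [0.409, 0.576, -0.409, 0.577]
contact_force: [0.3, 0.5, -0.8]
width: 0.507
```

```bash
python3 - <<'E'
from meas import *
go(432,238.7,30,-70.5)
E
```

```text
t 32.15 pos [432.6 238.6  30.5] yaw -70.7 tilt 0.09 j6 1.51 w 43.3 F [ 0.3  0.5 -0.8]
shift cm (tool now) [ 0.05 -0.06 -0.03] in target frame [ 0.05 -0.06 -0.03] turn [-0.003  0.    -0.001]
```

Request:
arm_command(rows=[-1,0,0,0,0,0,-3,0,0,0,0,0,-4,0,0,0,0,0,-4,0,0,0,0,0,-3,0,0,0,0,0,0,0,0,0,0,0])

```text
clock: 32.9
position: [430.6, 238.1, 185.9]
tcp_rot: [0.408, 0.577, -0.41, 0.577]
contact_force: [0.0, -0.5, -3.0]
width: 0.507
```

```bash
python3 - <<'E'
from meas import *
go(657,221.7,180,-29)
E
```

```text
t 32.9 pos [430.6 238.1 185.9] yaw -70.7 tilt 0.1 j6 1.51 w 43.3 F [ 0.  -0.5 -3. ]
shift cm (tool now) [ 0.56 20.82  9.03] in target frame [ 0.59  9.54 20.59] turn [-0.727 -0.     0.002]
```

Request:
arm_command(rows=[0,0,0,-0.15,0,0,0,0,0,-0.15,0,0,0,0,0,-0.15,0,0,0,0,0,-0.15,0,0,0,0,0,-0.12,0,0,0,2.4,5.1,0,0,0,0,2.4,5.1,0,0,0,0,2.4,5.1,0,0,0,0,2.3,5,0,0,0,0,0,0,0,0,0])

```text
clock: 34.15
position: [647.6, 223.0, 157.1]
tcp_rot: [0.165, 0.698, -0.177, 0.674]
contact_force: [-1.0, 0.1, -2.3]
width: 0.508
```

```bash
python3 - <<'E'
from meas import *
go(657,221.7,110,-29)
E
```

```text
t 34.15 pos [647.6 223.  157.1] yaw -28.0 tilt 2.12 j6 0.66 w 43.4 F [-1.   0.1 -2.3]
shift cm (tool now) [4.68 0.44 1.02] in target frame [4.71 0.34 0.89] turn [ 0.018 -0.027  0.025]
```

Request:
arm_command(rows=[0,0.35,0.9,0.018,-0.027,0.025,1.5,0,0,0,0,0,1.5,0,0,0,0,0,0,0,0,0,0,0])

```text
clock: 34.65
position: [651.2, 221.8, 117.4]
tcp_rot: [0.175, 0.689, -0.178, 0.68]
contact_force: [0.4, 0.7, -3.3]
width: 0.51
```

```bash
python3 - <<'E'
from meas import *
go(657,221.7,95,-29)
c=snap('wrist','w19');w=cloud(c)
m=(abs(w[...,2]-54)<3)&(w[...,0]>610)&(w[...,0]<720)&(w[...,1]>0)&(w[...,1]<280)
m[200:]=False
print(m.sum())
E
```

```text
t 34.65 pos [651.2 221.8 117.4] yaw -29.0 tilt 0.77 j6 0.67 w 43.6 F [ 0.4  0.7 -3.3]
shift cm (tool now) [2.23 0.29 0.54] in target frame [2.24 0.28 0.51] turn [ 0.001 -0.011  0.007]
1039
```

View pics/w19.png

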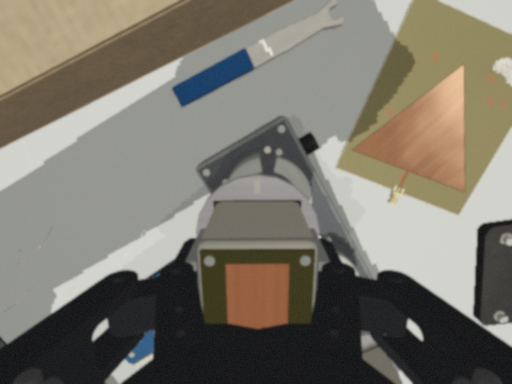

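Request:
arm_command(rows=[0.5,0.3,0.5,0,-0.011,0.007,1,0,0,0,0,0,0.3,0,0,0,0,0,0,0,0,0,0,0])

```text
clock: 35.2
position: [658.5, 222.5, 100.5]
tcp_rot: [0.177, 0.683, -0.176, 0.686]
contact_force: [-0.1, 0.7, -2.7]
width: 0.506
```

```bash
python3 - <<'E'
from meas import *
go(657.2,221.2,64.7,-29)
E
```

```text
t 35.2 pos [658.5 222.5 100.5] yaw -28.9 tilt 0.24 j6 0.67 w 43.2 F [-0.1  0.7 -2.7]
shift cm (tool now) [ 3.58 -0.19 -0.07] in target frame [ 3.58 -0.18 -0.05] turn [ 0.001  0.004 -0.002]
```

Request:
arm_command(rows=[0.3,-0.2,-0.05,0,0.004,-0.002,0.5,0,0,0,0,0,0,0,0,0,0,0])

```text
clock: 35.58
position: [657.3, 220.9, 92.4]
tcp_rot: [0.177, 0.685, -0.176, 0.685]
contact_force: [0.3, -0.4, -2.2]
width: 0.511
```

```bash
python3 - <<'E'
from meas import *
go(657.2,221.2,64.7,-29)
E
```

```text
t 35.58 pos [657.3 220.9  92.4] yaw -28.9 tilt 0.04 j6 0.67 w 43.7 F [ 0.3 -0.4 -2.2]
shift cm (tool now) [ 2.77  0.02 -0.02] in target frame [ 2.77  0.03 -0.02] turn [ 0.001 -0.    -0.001]
```

Request:
arm_command(rows=[0.6,0,0,0,0,0,0.6,0,0,0,0,0,0.4,0,0,0,0,0,0,0,0,0,0,0])

```text
clock: 36.08
position: [657.2, 220.9, 75.1]
tcp_rot: [0.177, 0.685, -0.176, 0.685]
contact_force: [0.1, 0.5, -2.6]
width: 0.506
```

```bash
python3 - <<'E'
from meas import *
go(657.2,221.2,64.7,-29)
E
```

```text
t 36.08 pos [657.2 220.9  75.1] yaw -28.9 tilt 0.04 j6 0.67 w 43.2 F [ 0.1  0.5 -2.6]
shift cm (tool now) [ 1.04  0.03 -0.01] in target frame [ 1.04  0.03 -0.01] turn [ 0.001 -0.    -0.   ]
```

Request:
arm_command(rows=[0.4,0,0,0,0,0,0.4,0,0,0,0,0,0.3,0,0,0,0,0,0.25,0,0,0,0,0,0,0,0,0,0,0])

```text
clock: 36.7
position: [658.2, 221.1, 65.2]
tcp_rot: [0.177, 0.685, -0.176, 0.685]
contact_force: [-0.3, -0.0, -1.6]
width: 0.509
```

```bash
python3 - <<'E'
from meas import *
go(657.2,221.2,64.7,-29)
E
```

```text
t 36.7 pos [658.2 221.1  65.2] yaw -28.9 tilt 0.03 j6 0.67 w 43.5 F [-0.3 -0.  -1.6]
shift cm (tool now) [ 0.05 -0.04 -0.09] in target frame [ 0.05 -0.04 -0.09] turn [ 0.001  0.    -0.   ]
```

Seated. Turn clockwise.

Request:
arm_command(rows=[0,0,0,0.12,0,0,0,0,0,0.12,0,0,0,0,0,0.12,0,0,0,0,0,0.12,0,0])

```text
clock: 37.2
position: [658.4, 221.0, 64.6]
tcp_rot: [0.339, 0.62, -0.339, 0.621]
contact_force: [-0.2, -1.2, 0.3]
width: 0.506
```

```bash
python3 - <<'E'
from meas import *
go(657.6,221.2,64.7,-89);print(robot.observe()['torque'])
E
```

```text
t 37.2 pos [658.4 221.   64.6] yaw -57.3 tilt 0.07 j6 1.16 w 43.2 F [-0.2 -1.2  0.3]
shift cm (tool now) [-0.01 -0.06 -0.06] in target frame [-0.01 -0.08 -0.02] turn [ 0.553  0.    -0.001]
[-0.07747242  0.11196219  0.05879048]
```

Request:
arm_command(rows=[0,0,-0.1,0.12,0,0,0,0,0,0.12,0,0,0,0,0,0.12,0,0,0,0,0,0.12,0,0])

```text
clock: 37.7
position: [658.0, 221.5, 64.6]
tcp_rot: [0.481, 0.518, -0.481, 0.519]
contact_force: [-0.4, -0.6, -0.4]
width: 0.508
```

```bash
python3 - <<'E'
from meas import *
go(657.6,221.2,64.7,-89);print(robot.observe()['torque'])
E
```

```text
t 37.7 pos [658.  221.5  64.6] yaw -85.7 tilt 0.07 j6 1.66 w 43.4 F [-0.4 -0.6 -0.4]
shift cm (tool now) [-0.01 -0.05  0.02] in target frame [-0.01 -0.04  0.03] turn [ 0.057  0.    -0.001]
[-0.00124084  0.14051545  0.01331935]
```

Request:
arm_command(rows=[0,0,0,0.06,0,0,0,0,0,0.06,0,0,0,0,0,0.06,0,0])

```text
clock: 38.08
position: [657.9, 221.3, 64.7]
tcp_rot: [-0.522, -0.474, 0.524, -0.478]
contact_force: [-1.0, 0.0, 0.6]
width: 0.511
```

```bash
python3 - <<'E'
from meas import *
go(657.6,221.2,64.7,-89);print(robot.observe()['torque'])
E
```

```text
t 38.08 pos [657.9 221.3  64.7] yaw -95.4 tilt 0.29 j6 1.83 w 43.6 F [-1.   0.   0.6]
shift cm (tool now) [ 0.   -0.03  0.02] in target frame [ 0.   -0.03  0.01] turn [-0.112  0.005 -0.002]
[0.41426943 0.32617014 4.30854097]
```

Request:
arm_command(rows=[0,0,0,-0.03,0,0,0,0,0,0,0,0])

```text
clock: 38.33
position: [658.0, 221.4, 64.7]
tcp_rot: [-0.513, -0.483, 0.515, -0.487]
contact_force: [-1.0, -1.2, -0.8]
width: 0.508
```

Request:
arm_command(rows=[0,0,0,0,0,0,0,0,0,0,0,0,0,0,0,0,0,0], grip=6.4)

```text
clock: 38.7
position: [658.8, 221.4, 65.3]
tcp_rot: [0.516, 0.482, -0.516, 0.485]
contact_force: [-1.0, -0.1, -0.6]
width: 0.753
```

Request:
arm_command(rows=[-2,0,0,0,0,0,-4,0,0,0,0,0,-5,0,0,0,0,0,-5,0,0,0,0,0,-5,0,0,0,0,0,-3,0,0,0,0,0,0,0,0,0,0,0])

```text
clock: 39.58
position: [658.6, 222.3, 324.2]
tcp_rot: [0.52, 0.479, -0.513, 0.486]
contact_force: [0.7, 0.1, 0.3]
width: 0.751
```

```bash
python3 - <<'E'
from meas import *
go(620,100,300,-89)
c=snap('wrist','w20');module(c,'m20',(657,221),34)
E
```

```text
t 39.58 pos [658.6 222.3 324.2] yaw -93.9 tilt 0.8 j6 1.8 w 64.2 F [0.7 0.1 0.3]
shift cm (tool now) [ 2.37 -3.06 12.46] in target frame [ 2.42 -4.08 12.16] turn [-0.085  0.    -0.014]
top n 1248 z 115.6235319286802 rect [657.2 220.9] [44.5 44.4] 1.3
flange n 509
 flange circle ((658.4219970703125, 207.92124938964844), 46.55869674682617)
crop 0 118 511 383
scale 1
```

View pics/w20.png

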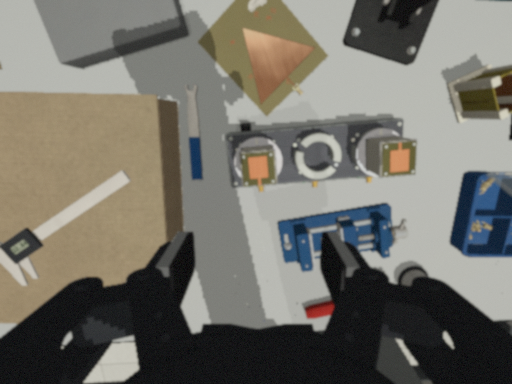

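```bash
python3 - <<'E'
from meas import *
go(383,-345.6,250,-114)
c=snap('top','t20');snap('side','s20')
E
```

```text
t 39.62 pos [658.1 222.1 322.1] yaw -93.9 tilt 0.63 j6 1.8 w 63.9 F [0.3 0.1 0.7]
shift cm (tool now) [  6.96 -23.69  58.5 ] in target frame [ 7.21 -2.04 63.05] turn [ 0.351 -0.002 -0.011]
```

View pics/t20.png

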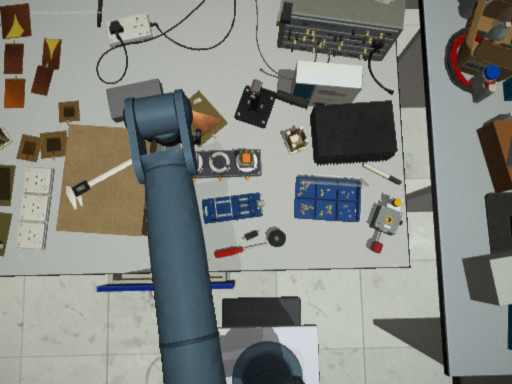

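View pics/s20.png

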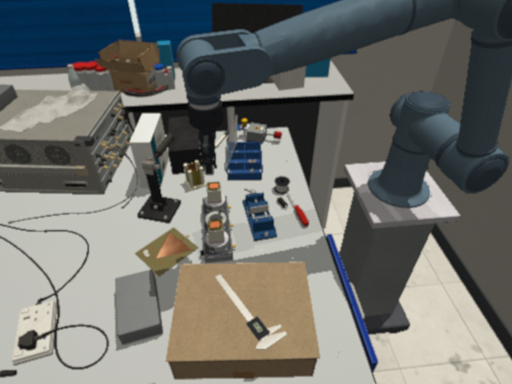

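Request:
arm_command(rows=[0,0,0,0.175,-0.002,-0.011,0,0,0,0.175,0,0,0,-0.2,5.7,0,0,0,0,-0.2,5.7,0,0,0,0,-0.2,5.7,0,0,0,0,-0.2,5.7,0,0,0,0,-0.2,5.7,0,0,0,0,-0.2,5.7,0,0,0,0,0,0,0,0,0])

```text
clock: 40.85
position: [489.9, -91.7, 296.2]
tcp_rot: [-0.58, -0.392, 0.609, -0.372]
contact_force: [-0.0, 0.5, 0.6]
width: 0.745
```

```bash
python3 - <<'E'
from meas import *
go(383,-345.6,250,-114)
E
```

```text
t 40.85 pos [489.9 -91.7 296.2] yaw -114.6 tilt 2.81 j6 1.6 w 63.6 F [-0.   0.5  0.6]
shift cm (tool now) [ 5.13  1.06 27.44] in target frame [ 4.62  0.56 27.54] turn [-0.01   0.02   0.045]
```

Request:
arm_command(rows=[0,0.1,5.4,-0.01,0.02,0.045,1,0.1,5.5,0,0,0,1,0.1,5.5,0,0,0,1,0.1,5.5,0,0,0,1,0.1,5.5,0,0,0,0,0,0,0,0,0])

```text
clock: 41.6
position: [380.0, -343.8, 244.1]
tcp_rot: [0.592, 0.394, -0.591, 0.381]
contact_force: [0.1, 0.3, -0.3]
width: 0.75
```

```bash
python3 - <<'E'
from meas import *
go(383,-345.6,110,-114)
c=snap('wrist','w21');iso(c)
E
```

```text
t 41.6 pos [ 380.  -343.8  244.1] yaw -113.6 tilt 1.0 j6 1.02 w 64.1 F [ 0.1  0.3 -0.3]
shift cm (tool now) [13.4   0.53  0.19] in target frame [13.41  0.35  0.04] turn [ 0.008 -0.011  0.014]
yellow [257.1  17.8] [250   8  21  16  92] ray [ 513.4 -400.7   80. ] med z 79.46835599984084
  cloud top centroid [ 513.6 -400.8   79.4] 92
red [259.2 159.2] [248 148  23  24 491] z [46.12415111 48.40957128]
  red mid [ 386.  -347.5   45.6] ray48 [ 386.1 -347.5   46. ]
```

View pics/w21.png

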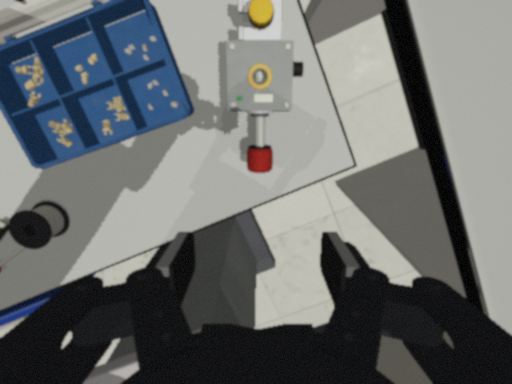

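Request:
arm_command(rows=[3,0.4,0.05,0.008,-0.011,0.014,4,0,0,0,0,0,4,0,0,0,0,0,3,0,0,0,0,0,0,0,0,0,0,0], grip=6)

```text
clock: 42.28
position: [389.0, -335.3, 98.8]
tcp_rot: [0.592, 0.39, -0.59, 0.388]
contact_force: [-0.2, -0.2, 0.4]
width: 0.699
```

```bash
python3 - <<'E'
from meas import *
go(384.2,-346.6,15,-114)
E
```

```text
t 42.27 pos [ 389.  -335.3   98.8] yaw -113.3 tilt 0.25 j6 1.04 w 59.7 F [-0.2 -0.2  0.4]
shift cm (tool now) [8.37 0.02 1.27] in target frame [8.38 0.03 1.23] turn [ 0.012 -0.004  0.001]
```

Request:
arm_command(rows=[0,0,1.25,0.012,-0.004,0.001,2,0,0,0,0,0,1.5,0,0,0,0,0,0,0,0,0,0,0])

```text
clock: 42.78
position: [387.3, -350.1, 68.4]
tcp_rot: [0.593, 0.382, -0.593, 0.389]
contact_force: [0.2, 0.2, -0.5]
width: 0.703
```

```bash
python3 - <<'E'
from meas import *
go(384.2,-346.6,15,-114)
E
```

```text
t 42.77 pos [ 387.3 -350.1   68.4] yaw -113.9 tilt 0.59 j6 1.04 w 60.0 F [ 0.2  0.2 -0.5]
shift cm (tool now) [ 5.34 -0.47 -0.23] in target frame [ 5.34 -0.43 -0.2 ] turn [ 0.002  0.005 -0.009]
```

Request:
arm_command(rows=[0.5,-0.45,-0.2,0,0.005,-0.009,2,0,0,0,0,0,1.5,0,0,0,0,0,0.8,0,0,0,0,0,0,0,0,0,0,0])

```text
clock: 43.4
position: [385.0, -348.3, 21.4]
tcp_rot: [-0.592, -0.384, 0.593, -0.387]
contact_force: [0.1, 0.8, 0.0]
width: 0.703
```

```bash
python3 - <<'E'
from meas import *
go(384.2,-346.6,15,-114)
E
```

```text
t 43.4 pos [ 385.  -348.3   21.4] yaw -113.9 tilt 0.23 j6 1.03 w 60.0 F [0.1 0.8 0. ]
shift cm (tool now) [ 0.64 -0.15 -0.13] in target frame [ 0.64 -0.15 -0.12] turn [ 0.002  0.003 -0.003]
```

Request:
arm_command(rows=[0.7,-0.15,-0.1,0,0.003,-0.003,0,0,0,0,0,0,0,0,0,0,0,0,0,0,0,0,0,0,0,0,0,0,0,0], grip=2.5, newtons=60)

```text
clock: 44.02
position: [384.2, -346.1, 14.4]
tcp_rot: [0.593, 0.386, -0.592, 0.385]
contact_force: [0.1, 0.6, -2.3]
width: 0.353
```

Request:
arm_command(rows=[0,0.6,0,0,0,0,0,0.6,0,0,0,0,0,0.6,0,0,0,0,0,0.6,0,0,0,0,0,0.5,0,0,0,0])

```text
clock: 44.65
position: [404.3, -354.7, 14.1]
tcp_rot: [-0.588, -0.396, 0.596, -0.378]
contact_force: [-33.8, 10.7, 28.5]
width: 0.357
```

```bash
python3 - <<'E'
from meas import *
go(404.3,-355.2,15,-114)
E
```

```text
t 44.65 pos [ 404.3 -354.7   14.1] yaw -113.6 tilt 1.53 j6 1.06 w 30.5 F [-33.8  10.7  28.5]
shift cm (tool now) [-0.09  0.01  0.04] in target frame [-0.09  0.02  0.05] turn [ 0.006 -0.004  0.026]
```

Request:
arm_command(rows=[0,0,0,0,0,0,0,0,0,0,0,0])

```text
clock: 44.9
position: [404.0, -354.7, 14.5]
tcp_rot: [-0.588, -0.396, 0.596, -0.377]
contact_force: [-0.3, 2.7, -1.9]
width: 0.354
```

Request:
arm_command(rows=[0,0,0,0,0,0,0,0,0,0,0,0,0,0,0,0,0,0], grip=6)

```text
clock: 45.28
position: [404.9, -356.0, 15.1]
tcp_rot: [-0.588, -0.395, 0.596, -0.379]
contact_force: [1.2, 0.1, -0.1]
width: 0.707
```

Request:
arm_command(rows=[-3,0,0,0,0,0,-5,0,0,0,0,0,-4,0,0,0,0,0,0,0,0,0,0,0])

```text
clock: 45.78
position: [407.8, -358.1, 138.6]
tcp_rot: [-0.587, -0.395, 0.596, -0.379]
contact_force: [-0.4, -0.3, -0.0]
width: 0.703
```

```bash
python3 - <<'E'
from meas import *
go(516.9,-405.6,130,-114)
c=snap('wrist','w22');iso(c)
E
```

```text
t 45.77 pos [ 407.8 -358.1  138.6] yaw -113.6 tilt 1.52 j6 1.06 w 60.0 F [-0.4 -0.3 -0. ]
shift cm (tool now) [ 5.400e-01  1.192e+01 -1.000e-02] in target frame [ 0.86 11.9  -0.09] turn [ 0.007 -0.002  0.026]
yellow [251.2  23.3] [239   7  34  26 193] ray [ 514.2 -401.2   80. ] med z 79.54417622886265
  cloud top centroid [ 514.2 -401.3   79.5] 192
red [255.6 191.2] [239 175  34  33 958] z [46.25280249 48.41274482]
  red mid [ 406.3 -356.6   45.5] ray48 [ 406.5 -356.7   46. ]
```

View pics/w22.png

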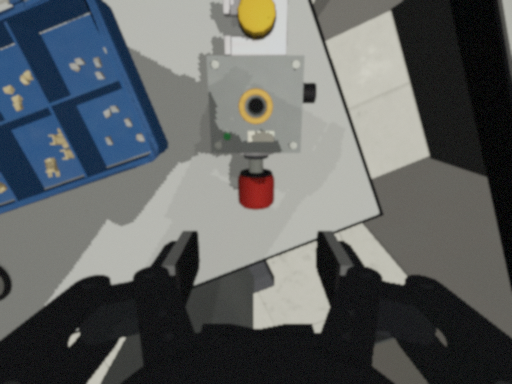

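```bash
python3 - <<'E'
from meas import *
c=snap('wrist','w23');f=c['frame'];w=cloud(c);h=cv2.cvtColor(f,cv2.COLOR_RGB2HSV)
y=(abs(h[...,0].astype(int)-23)<9)&(h[...,1]>130)&(h[...,2]>90)
t=y&(w[...,2]>76)&(w[...,0]>480);print(t.sum(),w[t].mean(0),cv2.minEnclosingCircle(w[t][:,:2].astype(np.float32)))
b=y&(abs(w[...,2]-50)<6);b[:70]=0;b=b.astype(np.uint8);cs,_=cv2.findContours(b,0,2);k=max(cs,key=cv2.contourArea);(u,v),r=cv2.minEnclosingCircle(k);print(u,v,r,ray(c,u,v,50))
E
```

```text
994 [ 515.90968678 -405.24613897   79.75729233] ((518.0238647460938, -406.1457824707031), 11.344627380371094)
256.2133483886719 103.50437927246094 16.924766540527344 [ 469.19668796 -383.77025931   50.        ]
```

Request:
arm_command(rows=[0,0,0,0.007,-0.002,0.026,0,4,0,0,0,0,0,4,0,0,0,0,0,3.5,0,0,0,0,0,0,0,0,0,0])

```text
clock: 46.5
position: [509.5, -399.6, 123.4]
tcp_rot: [-0.593, -0.392, 0.594, -0.377]
contact_force: [0.3, -0.1, -0.6]
width: 0.7
```

```bash
python3 - <<'E'
from meas import *
go(516.9,-405.6,90,-114)
E
```

```text
t 46.5 pos [ 509.5 -399.6  123.4] yaw -114.2 tilt 1.19 j6 1.15 w 59.7 F [ 0.3 -0.1 -0.6]
shift cm (tool now) [3.32 0.98 0.28] in target frame [3.34 0.92 0.25] turn [-0.003 -0.011  0.018]
```

Request:
arm_command(rows=[0,0.95,0.25,0,-0.011,0.018,1.5,0,0,0,0,0,0,0,0,0,0,0])

```text
clock: 46.88
position: [514.7, -404.1, 104.1]
tcp_rot: [-0.594, -0.385, 0.594, -0.383]
contact_force: [0.3, -0.3, -0.1]
width: 0.7
```

```bash
python3 - <<'E'
from meas import *
go(516.9,-405.6,58,-114)
c=snap('wrist','w24')
E
```

```text
t 46.88 pos [ 514.7 -404.1  104.1] yaw -114.2 tilt 0.22 j6 1.15 w 59.8 F [ 0.3 -0.3 -0.1]
shift cm (tool now) [4.61 0.28 0.06] in target frame [4.61 0.26 0.05] turn [-0.004 -0.002  0.003]
```

View pics/w24.png

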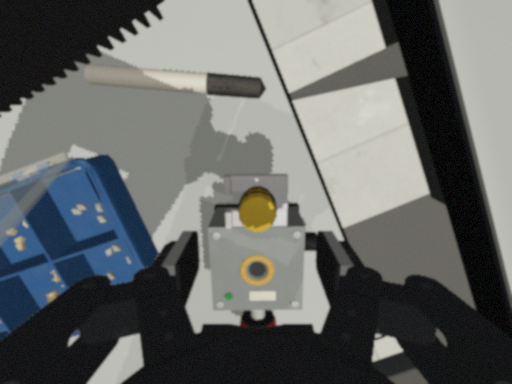

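Request:
arm_command(rows=[0.5,0.25,0.05,0,-0.002,0.003,1.5,0,0,0,0,0,1.5,0,0,0,0,0,0.6,0,0,0,0,0,0,0,0,0,0,0])

```text
clock: 47.55
position: [516.9, -406.2, 61.2]
tcp_rot: [-0.594, -0.383, 0.594, -0.384]
contact_force: [0.5, -0.5, -0.4]
width: 0.702
```

```bash
python3 - <<'E'
from meas import *
go(516.9,-405.6,58,-114)
E
```

```text
t 47.55 pos [ 516.9 -406.2   61.2] yaw -114.3 tilt 0.09 j6 1.16 w 59.9 F [ 0.5 -0.5 -0.4]
shift cm (tool now) [ 0.32 -0.03 -0.05] in target frame [ 0.32 -0.03 -0.05] turn [-0.004  0.001 -0.001]
```

Request:
arm_command(rows=[0.35,0,0,0,0,0,0,0,0,0,0,0,0,0,0,0,0,0,0,0,0,0,0,0,0,0,0,0,0,0], grip=1.5, newtons=50)

```text
clock: 48.18
position: [517.8, -405.8, 58.5]
tcp_rot: [0.594, 0.383, -0.593, 0.385]
contact_force: [0.8, 1.5, -0.6]
width: 0.262
```

```bash
python3 - <<'E'
from meas import *
go(516.9,-405.6,58,-114)
E
```

```text
t 48.17 pos [ 517.8 -405.8   58.5] yaw -114.2 tilt 0.16 j6 1.16 w 22.4 F [ 0.8  1.5 -0.6]
shift cm (tool now) [ 0.05 -0.09  0.01] in target frame [ 0.05 -0.09  0.01] turn [-0.004  0.    -0.003]
```

Request:
arm_command(rows=[-1,0,0,0,0,0,-1.5,0,0,0,0,0,-1.5,0,0,0,0,0,-1.5,0,0,0,0,0,0,0,0,0,0,0])

```text
clock: 48.8
position: [518.1, -407.5, 119.6]
tcp_rot: [0.594, 0.381, -0.594, 0.386]
contact_force: [-0.1, 1.0, -0.5]
width: 0.259
```

```bash
python3 - <<'E'
from meas import *
go(467,-383,118,-114)
c=snap('wrist','w25')
E
```

```text
t 48.8 pos [ 518.1 -407.5  119.6] yaw -114.3 tilt 0.41 j6 1.16 w 22.1 F [-0.1  1.  -0.5]
shift cm (tool now) [ 0.12 -5.67 -0.13] in target frame [ 0.16 -5.67 -0.15] turn [-0.004  0.003 -0.006]
```

View pics/w25.png

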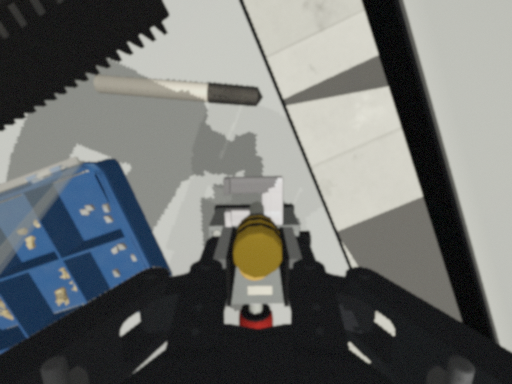

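Request:
arm_command(rows=[0,-2.5,-0.05,0,0.003,-0.006,0,-2.5,-0.05,0,0,0,0,-0.6,0,0,0,0,0,0,0,0,0,0])

```text
clock: 49.35
position: [465.4, -381.9, 116.6]
tcp_rot: [-0.594, -0.385, 0.594, -0.383]
contact_force: [-0.6, 0.2, -0.3]
width: 0.265
```

```bash
python3 - <<'E'
from meas import *
go(467.7,-383.3,105,-114)
E
```

```text
t 49.35 pos [ 465.4 -381.9  116.6] yaw -114.2 tilt 0.22 j6 1.12 w 22.6 F [-0.6  0.2 -0.3]
shift cm (tool now) [1.16 0.27 0.03] in target frame [1.16 0.27 0.03] turn [-0.004 -0.001  0.004]
```

Request:
arm_command(rows=[0.3,0.27,0,0,0,0.004,0.6,0,0,0,0,0,0,0,0,0,0,0])

```text
clock: 49.72
position: [469.2, -383.7, 106.6]
tcp_rot: [0.594, 0.384, -0.593, 0.384]
contact_force: [-0.1, -0.2, -0.2]
width: 0.259
```

```bash
python3 - <<'E'
from meas import *
go(467.7,-383.3,100,-114)
E
```

```text
t 49.73 pos [ 469.2 -383.7  106.6] yaw -114.2 tilt 0.1 j6 1.12 w 22.1 F [-0.1 -0.2 -0.2]
shift cm (tool now) [ 0.66 -0.16  0.03] in target frame [ 0.66 -0.16  0.02] turn [-0.004 -0.001 -0.001]
```

Request:
arm_command(rows=[0,-0.15,0,0,0,0,0.2,0,0,0,0,0,0,0,0,0,0,0])

```text
clock: 50.1
position: [468.0, -383.2, 104.4]
tcp_rot: [0.594, 0.384, -0.593, 0.384]
contact_force: [-0.3, 0.6, -0.2]
width: 0.257
```

```bash
python3 - <<'E'
from meas import *
go(467.7,-383.3,100,-114)
E
```

```text
t 50.1 pos [ 468.  -383.2  104.4] yaw -114.2 tilt 0.1 j6 1.12 w 22.0 F [-0.3  0.6 -0.2]
shift cm (tool now) [ 0.44 -0.02  0.02] in target frame [ 0.44 -0.02  0.02] turn [-0.004 -0.001 -0.001]
```

Foot at ~54. Lower in.

Request:
arm_command(rows=[0.5,0,0,0,0,0,0.5,0,0,0,0,0,0.5,0,0,0,0,0,0,0,0,0,0,0])

```text
clock: 50.6
position: [467.9, -383.1, 88.2]
tcp_rot: [0.594, 0.384, -0.593, 0.384]
contact_force: [-0.1, 0.4, -0.2]
width: 0.258
```

```bash
python3 - <<'E'
from meas import *
go(467.7,-383.3,58.3,-114)
E
```

```text
t 50.6 pos [ 467.9 -383.1   88.2] yaw -114.2 tilt 0.1 j6 1.12 w 22.0 F [-0.1  0.4 -0.2]
shift cm (tool now) [ 2.99 -0.01  0.03] in target frame [ 2.99 -0.01  0.03] turn [-0.004 -0.002 -0.001]
```

In the bore. Continue down through the shaft.

Request:
arm_command(rows=[0.6,0,0,0,0,0,0.6,0,0,0,0,0,0.6,0,0,0,0,0,0,0,0,0,0,0])

```text
clock: 51.1
position: [467.8, -383.0, 68.7]
tcp_rot: [0.594, 0.384, -0.593, 0.384]
contact_force: [-0.1, -0.2, -0.2]
width: 0.259
```

```bash
python3 - <<'E'
from meas import *
go(467.7,-383.3,58.3,-114)
E
```

```text
t 51.1 pos [ 467.8 -383.    68.7] yaw -114.2 tilt 0.1 j6 1.12 w 22.1 F [-0.1 -0.2 -0.2]
shift cm (tool now) [ 1.04 -0.    0.04] in target frame [1.04 0.   0.04] turn [-0.004 -0.002 -0.001]
```

Request:
arm_command(rows=[0.6,0,0,0,0,0,0.5,0,0,0,0,0,0,0,0,0,0,0])

```text
clock: 51.48
position: [468.4, -383.5, 58.3]
tcp_rot: [0.594, 0.384, -0.593, 0.384]
contact_force: [-0.3, 0.5, 1.4]
width: 0.26
```

```bash
python3 - <<'E'
from meas import *
go(467.7,-383.3,58.3,-114)
E
```

```text
t 51.48 pos [ 468.4 -383.5   58.3] yaw -114.2 tilt 0.12 j6 1.12 w 22.2 F [-0.3  0.5  1.4]
shift cm (tool now) [-0.   -0.07  0.01] in target frame [-0.   -0.07  0.01] turn [-0.004 -0.001 -0.002]
```

Fully in. Press lightly, release, retreat and check.

Request:
arm_command(rows=[0.1,0,0,0,0,0,0,0,0,0,0,0])

```text
clock: 51.72
position: [468.5, -383.6, 58.3]
tcp_rot: [0.594, 0.384, -0.593, 0.384]
contact_force: [-0.3, -0.3, -0.2]
width: 0.259
```

Request:
arm_command(rows=[0,0,0,0,0,0,0,0,0,0,0,0,0,0,0,0,0,0], grip=6)

```text
clock: 52.1
position: [468.5, -383.6, 57.8]
tcp_rot: [0.594, 0.384, -0.593, 0.384]
contact_force: [0.5, -0.1, 0.1]
width: 0.704
```

Request:
arm_command(rows=[-2,0,0,0,0,0,-4,0,0,0,0,0,-5,0,0,0,0,0,-5,0,0,0,0,0,-5,0,0,0,0,0,0,-4,0,0,0,0,0,-4,0,0,0,0,0,0,0,0,0,0])

```text
clock: 53.1
position: [394.3, -351.1, 286.7]
tcp_rot: [0.595, 0.379, -0.593, 0.389]
contact_force: [0.0, -0.1, 0.1]
width: 0.702
```

```bash
python3 - <<'E'
from meas import *
go(467.7,-383.3,58.3,-114)
c=snap('wrist','w26');iso(c)
w=cloud(c)
t=(w[...,2]>76)&(np.hypot(w[...,0]-467,w[...,1]+383)<25);print('pin top',t.sum(),np.nanmean(w[t],0))
c=snap('top','t26');w=cloud(c)
for g in [(657.2,221),(658.5,51)]:
    m=(np.hypot(w[...,0]-g[0],w[...,1]-g[1])<40)&(abs(w[...,2]-116)<6);p=w[m];print(len(p),p.mean(0),cv2.minAreaRect(p[:,:2].astype(np.float32)))
E
```

```text
t 53.1 pos [ 394.3 -351.1  286.7] yaw -114.2 tilt 0.85 j6 1.05 w 60.0 F [ 0.  -0.1  0.1]
shift cm (tool now) [22.94  7.7  -0.2 ] in target frame [22.84  8.01 -0.04] turn [-0.003  0.006 -0.014]
yellow [251.9 100. ] [247  91  16  16  79] ray [ 468.  -379.6   80. ] med z 80.15797008812768
  cloud top centroid [ 468.  -379.6   80.1] 79
red [255.5 153.9] [246 144  20  21 393] z [46.20075668 48.51222222]
  red mid [ 406.  -356.2   45.7] ray48 [ 406.  -356.3   46. ]
pin top 346 [ 469.2371941  -384.74513633   79.85545435]
198 [656.14074967 220.07903822 115.44801557] ((656.7351684570312, 220.8704071044922), (45.571475982666016, 43.91066360473633), 3.982874631881714)
199 [659.87934863  51.31923002 115.19683219] ((660.504638671875, 51.47072219848633), (41.9016227722168, 43.52470397949219), 89.10657501220703)
```

View pics/w26.png

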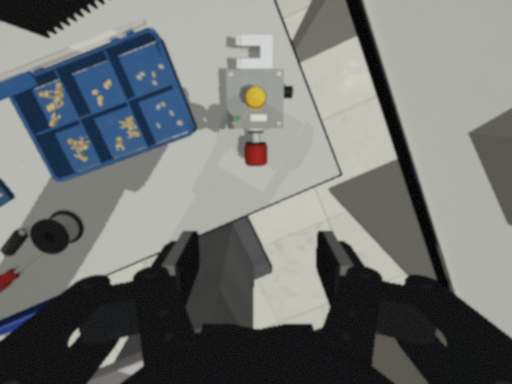

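View pics/t26.png

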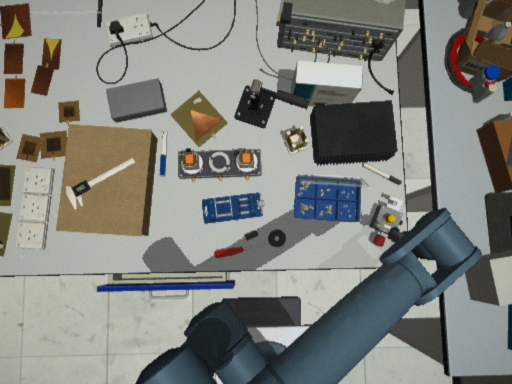

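```bash
python3 -c "
from plant import robot
print(robot.hand_in())"
```

```text
the job is handed in; nothing more can be done
None
```

The job is done and handed in at about 53 s. I drew the pin and parked it in the notch, then pulled the knob out. Two modules were standing on the bench; one is now locked in socket_3 and the other in socket_1. Then I pushed the knob home and put the pin back in its bore.

**What the last checks showed:**
- **Modules:** I turned each one until it met a stop, at about 4.4 N m. Wrist views taken just after I released each one put them at 1.1° and 1.3°, with the rail at about 1.05°. Both tops were at about 115.6 mm, so the modules are fully down.
- **Isolator:** the knob is back where it started, and the pin top is at 79.9 mm (80 mm expected when fully in).
- **Other things on the bench:** none of them look moved in the pictures, but I did not measure them.

**What disagreed:** the last top-camera fit read the socket_1 module at about 4°, but it is coarse (about 200 points) and I trust the wrist view. The wrist camera also places the pin and bore about 1–2 mm off from where the tool measured them, within its stated accuracy.

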